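# Clear the test plate and scan its weld seam with the hand probe

### The arm

A 6-joint arm with a two-finger parallel gripper is mounted at the origin on the work surface. World frame = base frame: x ahead of the robot, y to its left, z up, the work surface at z = 0. Lengths are in m, angles in rad, forces in N, time in s.
With the tool pointing down it reaches from about 0.4 to 0.825 m from the base axis. Payload 7 kg.
Tool frame: the origin (TCP) lies at the centre of the arm's flange, where the gripper is bolted on; the fingertips stand 178 mm ahead of it and the grasp point (between the pads) lies 159 mm ahead of it; z points along the fingers, y is the line along which they close (so a half turn about z gives the same grasp; the last joint's range is limited). The gripper opens to 88 mm and grips with 3 to 60 N. Pads are 19 mm wide; open, the fingers measure 130 mm over their backs; the gripper's body (78 mm by 193 mm) begins 47 mm behind the grasp point.
Start: joints at [1.55, 0.359, 0.012, 0, -1.224, -0.288], TCP at [0.205, 0.643, 0.405] pointing down, gripper open.
Joint ranges: [-3.07, 3.07], [-1.43, 2.12], [-1.02, 1.25], [-3.03, 1.67], [-3.05, -0], [-3.03, 3.03]. Speed limits (rad/s): [2.39, 2.39, 3.01, 3.14, 3.14, 3.14].

### API

Orientations are given as a unit quaternion [x, y, z, w].
In Python, from plant import get_obs, camera, manip gives the robot as it stands.
- The arm moves only by the tool carry_out, never from a script. Its argument "targets" is a list of rows, each an object with "offset": the shift along the tool's x, y, z as a fraction of full scale, a list of three; "turn": the turn about the tool's z as a fraction of full scale; "jaw": the closure, from 0 (fully open) to 1 (shut). In form: [{"offset": [dx, dy, dz], "turn": turn, "jaw": jaw}, ...]. A call has 1 to 10 rows; each row shifts and turns the commanded pose from where the row before left it, along the tool's axes as they then stand; what a row does not reach is not made up. Full scale, the value 1, is 150 mm for a shift and 90 degrees for a turn. A row lasts 1/12 s, in which the tool goes at most 41.7 mm and 7.16 degrees, less where a joint would pass 70% of its speed; a pose out of reach is approached as far as the arm can. A call with a number of a shift or a turn outside -1 to 1 is refused whole. A call with a gripper value outside its range is refused whole. The fingers move at their own pace and stop on an object; the grip force is fixed at half the most. Time passes only in rows, so rows that do not move let the fingers close. It gives the time, the measured TCP pose, the force, the opening and the grip force at its end, in the units of the state.
- get_obs(): the state, without advancing time (a new reading comes with each control period).
- camera(name): name is "side" or "top" or "wrist"; returns a dict with "frame" (384x512x3 uint8, blue, green, red), "fx", "fy", "cx", "cy" (pixels), "xyz" and "orientation" of the camera in the world; the wrist camera has in their place "tool_from_camera" (4x4, takes a point from camera to tool coordinates, whose origin is the TCP and whose axes are the flange's). Camera axes: x right, y up, looking along -z (the intrinsics and any distortion apply to the point x, -y, -z); pixel columns grow to the right and rows downward; lengths in m; the calibration is good to about 2 mm. A picture is of the moment at which its call begins: read the wrist's pose just before it. There is no depth.
- manip.hand_in(): hands the job in; it is judged then, once.
The state is a dict: "time": time; "q": joint angles; "dq": joint speeds; "effort": joint torques, N m; "eef_pos": TCP position; "tool_rot": TCP orientation; "contact_force": force on the tool from outside, world axes, zero at the start; "moment": the same for the moment, N m; "finger_gap": finger opening in m; "gripper_force": force on a finger pad.
Only numpy, scipy, OpenCV 4.12 (cv2) and the standard library are available. Lean on these libraries where they do the work, as an engineer would, in place of code of your own. Each camera call takes 0.05 s, during which the arm holds its last target. There are 200 camera calls.

### The job

Clear every setup part that was left on the test plate into the tray, each resting on the tray's floor. Then take the probe from its stand and draw its sprung tip slowly (1 to 2 cm a second) and lightly along the whole weld seam, from the end marked by the black dot, round the bend to the far end, keeping the tip touching the seam and never touching the plate off the seam. Finally hang the probe upright in its stand again, its collar fully home, and leave the bystanders (mug, bottle, mouse) alone.

Things in the scene. Friction and masses are not known exactly. Their poses are not given: they have to be found in the camera images.
- plate: The test plate: a flat bare-aluminium plate 220 (x) x 240 (y) x 10 mm lying fixed on the bench, origin at the centre of its underside, top face 10 mm above it. A dark dog-leg weld seam 6 mm wide and flush runs over its top; a flat black dot, 15 mm across, 20 mm beyond one end marks the start.
- seam_a: First leg of the seam. Origin on the plate's top face at the START of the seam (the end next to the black dot); its x axis runs along the seam to the bend, 121 mm away; z up.
- seam_b: Second leg of the seam. Origin on the plate's top face at the bend (where the first leg ends); its x axis runs along the seam to the FAR END, 117 mm away; z up.
- tray: Open grey plastic tray fixed on the bench to one side of the plate, outside 240 (x) x 170 (y) x 28 mm high, walls and floor 5 mm thick, origin at the centre of its underside. Empty at first.
- stand: Black probe stand fixed on the bench on the other side of the plate: a 70 x 70 mm top, 95 mm high, on two side walls and a 90 x 90 x 6 mm foot, with a square 25 mm hole through the 12 mm thick top. Origin at the centre of its underside.
- seat (a point): Centre of the stand's hole, level with the stand's top face.
- probe: Pen-like hand probe, 120 g, hanging upright in the stand by its steel collar (34 mm across, 8 thick). Origin on its axis at the underside of the collar, z up. Above: square grey handle 20 x 20 mm (sides along x and y) from 8 to 75 mm over the origin, small knob to 78. Below: round barrel 18 mm across down to 40 mm, cone to 55 mm, then a slim brass sprung tip.
- tip (a point): The lowest point of the probe's round brass tip (6 mm across), 78 mm below the probe's origin on its axis when unpressed. The tip is sprung: it gives up to 6 mm upward with about 0.6 N at first touch and 2.4 N when fully in; pressing on past that loads the plate rigidly.
- vblock: V-block 45 (x) x 40 (y) x 30 mm high, a V along x in its top, flat sides across y, 300 g, origin at the centre of its underside; reads None if it is not there in this run (it may also read None while the fingers hold it). Plain steel; left lying on the test plate, may be turned any way about the vertical.
- ring_gauge: Ring gauge lying flat, 50 mm outside, 28 mm bore, 22 mm high, 220 g, origin at the centre of its underside; reads None if it is not there in this run (it may also read None while the fingers hold it). Plain steel; left lying on the test plate, may be turned any way about the vertical.
- parallel: Parallel block 50 (x) x 26 (y) x 32 mm high, 300 g, origin at the centre of its underside; reads None if it is not there in this run (it may also read None while the fingers hold it). Plain steel; left lying on the test plate, may be turned any way about the vertical.
- plug: Round plug 40 mm across and 34 mm high with a 26 mm step on top to 40 mm, standing upright, 300 g, origin at the centre of its underside; reads None if it is not there in this run (it may also read None while the fingers hold it). Plain steel; left lying on the test plate, may be turned any way about the vertical.
- mug: Bystander: white mug, 76 mm across, 75 mm high, beyond the plate. Origin under its centre.
- cleaner: Bystander: small white bottle, 52 mm across, 75 mm high, beyond the plate. Origin under its centre.
- mouse: Bystander: black computer mouse 100 x 60 x 32 mm, beyond the plate. Origin underneath.
Mind the look-alikes: they are no part of the job. Leave any purple look-alike of the parallel alone.

How it is judged:
On the way, in this order (a step that is already met when the one before it is completed fails the run):
1. every setup part that is there lies in the tray, let go and at rest (x of vblock in the frame of tray between -0.115 and 0.115 m and y of vblock in the frame of tray between -0.08 and 0.08 m and z of vblock in the frame of tray between -0.005 and 0.02 m and linear speed of each of vblock, ring_gauge, parallel, plug below 0.03 m/s and contact force between the fingers and vblock below 0.2 N and x of ring_gauge in the frame of tray between -0.115 and 0.115 m and y of ring_gauge in the frame of tray between -0.08 and 0.08 m and z of ring_gauge in the frame of tray between -0.005 and 0.02 m and contact force between the fingers and ring_gauge below 0.2 N and x of parallel in the frame of tray between -0.115 and 0.115 m and y of parallel in the frame of tray between -0.08 and 0.08 m and z of parallel in the frame of tray between -0.005 and 0.02 m and contact force between the fingers and parallel below 0.2 N and x of plug in the frame of tray between -0.115 and 0.115 m and y of plug in the frame of tray between -0.08 and 0.08 m and z of plug in the frame of tray between -0.005 and 0.02 m and contact force between the fingers and plug below 0.2 N), for 0.3 s.
2. the probe's tip touches the seam at its start (within 8 mm along it and 6 mm across it) (x of tip in the frame of seam_a between -0.008 and 0.008 m and y of tip in the frame of seam_a between -0.006 and 0.006 m and contact force between probe and plate above 0.1 N and linear speed of probe below 0.05 m/s), for 0.2 s.
3. the tip, touching and slower than 50 mm/s, passes about 1/3 of the first leg (x of tip in the frame of seam_a between 0.0323 and 0.0483 m and y of tip in the frame of seam_a between -0.006 and 0.006 m and contact force between probe and plate above 0.1 N and linear speed of probe below 0.05 m/s), for 0.1 s.
4. the tip, touching and slower than 50 mm/s, passes about 2/3 of the first leg (x of tip in the frame of seam_a between 0.0727 and 0.0887 m and y of tip in the frame of seam_a between -0.006 and 0.006 m and contact force between probe and plate above 0.1 N and linear speed of probe below 0.05 m/s), for 0.1 s.
5. the tip, touching, reaches the bend of the seam (within 8 mm along, 6 mm across) (x of tip in the frame of seam_a between 0.113 and 0.129 m and y of tip in the frame of seam_a between -0.006 and 0.006 m and contact force between probe and plate above 0.1 N and linear speed of probe below 0.05 m/s), for 0.1 s.
6. the tip, touching and slower than 50 mm/s, passes about 1/3 of the second leg (x of tip in the frame of seam_b between 0.0309 and 0.0469 m and y of tip in the frame of seam_b between -0.006 and 0.006 m and contact force between probe and plate above 0.1 N and linear speed of probe below 0.05 m/s), for 0.1 s.
7. the tip, touching and slower than 50 mm/s, passes about 2/3 of the second leg (x of tip in the frame of seam_b between 0.0698 and 0.0858 m and y of tip in the frame of seam_b between -0.006 and 0.006 m and contact force between probe and plate above 0.1 N and linear speed of probe below 0.05 m/s), for 0.1 s.
8. the tip, touching, reaches the far end of the seam (within 8 mm along, 6 mm across) (x of tip in the frame of seam_b between 0.1087 and 0.1247 m and y of tip in the frame of seam_b between -0.006 and 0.006 m and contact force between probe and plate above 0.1 N and linear speed of probe below 0.05 m/s), for 0.1 s.
At the end, for the whole second after the job is handed in: Every setup part present lies within the tray's walls (its origin no more than 20 mm above the tray's underside), at rest and released; the probe hangs in the stand within 6 mm of the hole's centre and 4 mm of its seated height, within 0.1 rad of upright, at rest and released (all of step 1 and horizontal distance between probe and seat below 0.006 m and z of probe in the frame of seat between -0.004 and 0.004 m and angle between probe's own z axis and vertical below 0.1 rad and linear speed of probe below 0.03 m/s and contact force between the fingers and probe below 0.2 N); the robot touches nothing.
It fails at once if the probe touches the plate away from the seam (more than 8 mm to the side of it or 10 mm past its ends) (contact force between probe and plate above 0.3 N and not ((x of tip in the frame of seam_a between -0.01 and 0.131 m and y of tip in the frame of seam_a between -0.008 and 0.008 m) or (x of tip in the frame of seam_b between -0.01 and 0.1267 m and y of tip in the frame of seam_b between -0.008 and 0.008 m))).
It fails at once if the probe moves faster than 80 mm/s while touching the plate (contact force between probe and plate above 0.3 N and linear speed of probe above 0.08 m/s).
It fails at once if the probe is pressed on the plate with more than 25 N (contact force between probe and plate above 25 N).
It fails at once if the mug, the bottle or the mouse is moved more than 30 mm (distance of any of mug, cleaner, mouse from where it was at the start of the episode above 0.03 m).
Of vblock, ring_gauge, parallel, plug only 2 to 4 are there at a start; the rules pass over those that are not, and their reading is None.
At some moment in a run one of vblock, ring_gauge, parallel, plug may be knocked a few centimetres aside while the robot is not near it.
It also fails if it takes over 210 s, if anything falls off the work surface, if the arm or the gripper's body presses on something with over 40 N, if the wrist force passes 120 N, or if a joint passes its speed limit or range.

## Working session

There is one attempt and no reset: what is moved stays moved. The work goes in short steps, Python scripts to look and compute and a tool call to move; the robot and the scene stay as the last step left them, time stands still between calls to the robot, and variables do not carry over. Pictures are saved under pics/ and viewed, at most 14 in all, crops included, and the job is handed in when it is done.

Besides the shell and the picture viewer there is one more tool, called after "Call:" by a JSON object that holds its "fn" and its "kwargs", one argument or row to a line. carry_out: Moves the arm, as the interface text tells. Shift numbers are shares of 150 mm and turn numbers shares of 90 degrees, none past 1 either way. Its arguments: {"type":"object","properties":{"targets":{"type":"array"}},"required":["targets"]}

```bash
mkdir -p pics; cat > h.py <<'E'
import numpy as np, cv2
from scipy.spatial.transform import Rotation as R
from plant import get_obs, camera, manip
def cam(name):
    o=get_obs(); c=camera(name)
    if name=="wrist":
        T=np.eye(4);T[:3,:3]=R.from_quat(o["tool_rot"]).as_matrix();T[:3,3]=o["eef_pos"]
        M=T@np.array(c["tool_from_camera"])
    else:
        M=np.eye(4);M[:3,:3]=R.from_quat(c["orientation"]).as_matrix();M[:3,3]=c["xyz"]
    c["M"]=M; return c
def ray(c,u,v):
    d=np.array([(u-c["cx"])/c["fx"],-(v-c["cy"])/c["fy"],-1.]); return c["M"][:3,3],c["M"][:3,:3]@d
def onz(c,u,v,z):
    p,d=ray(c,u,v); return p+d*(z-p[2])/d[2]
def proj(c,P):
    q=np.linalg.inv(c["M"])@np.append(P,1); return c["cx"]-c["fx"]*q[0]/q[2], c["cy"]+c["fy"]*q[1]/q[2]
E
python3 - <<'E'
from h import *
import pickle
o=get_obs();print(o)
for n in("top","side","wrist"):
    c=cam(n);print(n,{k:v for k,v in c.items() if k!="frame"})
    pickle.dump(c,open(n+"0.pkl","wb"))
    cv2.imwrite(f"pics/{n}0.png",cv2.resize(c["frame"],(800,600),interpolation=cv2.INTER_CUBIC))
E
```

```text
{'time': 0.0, 'q': array([ 1.55007426e+00,  3.59405011e-01,  1.10697068e-02, -3.76999151e-04,
       -1.22413599e+00, -2.88095561e-01]), 'dq': array([ 0.00024154, -0.00037279, -0.00034041, -0.00095256,  0.00191729,
        0.00027572]), 'effort': array([ 9.08765778e-04, -5.82712841e+01,  2.93042529e+01,  6.99683368e+00,
        6.95352210e-03, -1.65289262e-04]), 'eef_pos': array([0.20509395, 0.64287915, 0.40371061]), 'tool_rot': array([ 9.88092389e-01, -1.53859344e-01, -6.40237391e-05,  8.53634991e-04]), 'contact_force': array([ 0.2364818 , -0.22040781,  0.10152635]), 'moment': array([ 0.02684321, -0.02892717, -0.03508991]), 'gripper_force': 0.0, 'finger_gap': 0.08792634075722548}
top {'fx': 485.9379412253091, 'fy': 485.9379412253091, 'cx': 258.26364351732724, 'cy': 184.202929214241, 'xyz': array([ 0.4568087 , -0.01213033,  1.35769123]), 'orientation': array([-0.04587544,  0.04521801,  0.71557893, -0.69555559]), 'M': array([[-2.81957413e-02,  9.91301049e-01, -1.28558275e-01,
         4.56808699e-01],
       [-9.99598634e-01, -2.83155169e-02,  8.96269593e-04,
        -1.21303320e-02],
[... 778 characters left out ...]
om_camera': array([[ 7.12215430e-04,  9.65919184e-01,  2.58842854e-01,
         6.88854986e-02],
       [ 9.99999123e-01, -9.76958445e-04,  8.94164525e-04,
        -4.92756872e-04],
       [ 1.11656938e-03,  2.58841990e-01, -9.65919033e-01,
         2.07401692e-02],
       [ 0.00000000e+00,  0.00000000e+00,  0.00000000e+00,
         1.00000000e+00]]), 'M': array([[-3.03302362e-01,  9.20420147e-01,  2.46646367e-01,
         2.70845445e-01],
       [-9.52894298e-01, -2.93065602e-01, -7.81345667e-02,
         6.22417823e-01],
       [ 3.66936709e-04, -2.58726315e-01,  9.65950599e-01,
         3.83074444e-01],
       [ 0.00000000e+00,  0.00000000e+00,  0.00000000e+00,
         1.00000000e+00]])}
```

View pics/top0.png

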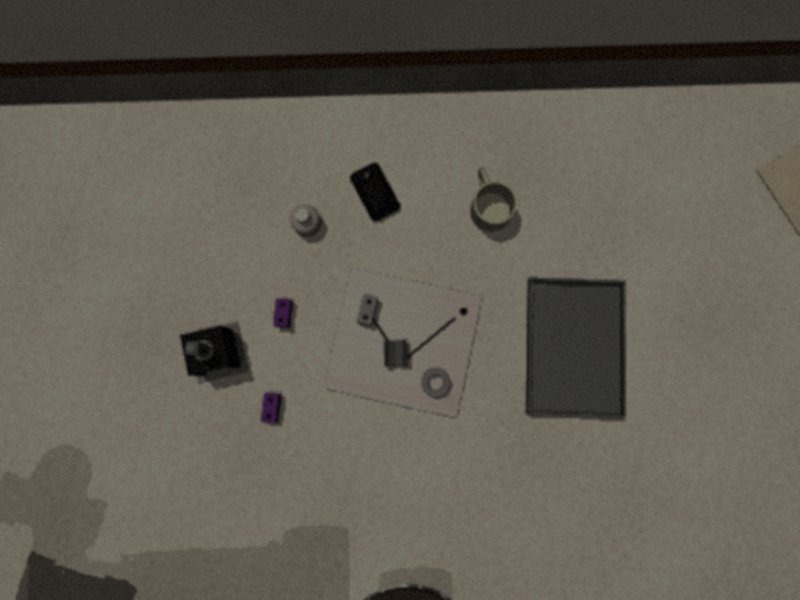

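View pics/side0.png

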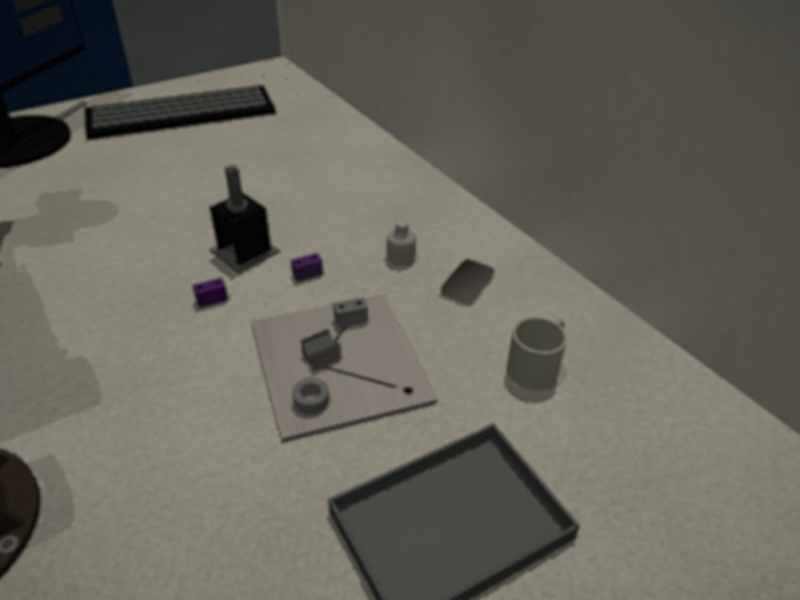

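The top view shows three grey parts on the plate: the parallel at (368,310), the V-block at (397,353) and the ring at (436,382). The black dot is at (463,311), the stand with probe at (205,350), the tray at (576,347), and two purple look-alikes lie off the plate. The side view agrees, with the parallel at (350,311), V-block (320,348), ring (311,394) and dot (408,391).

```bash
cat >> h.py <<'E'
def tri(pts):
    A=np.zeros((3,3));b=np.zeros(3)
    for c,u,v in pts:
        p,d=ray(c,u,v);d=d/np.linalg.norm(d);P=np.eye(3)-np.outer(d,d);A+=P;b+=P@p
    return np.linalg.solve(A,b)
E
python3 - <<'E'
from h import *
import pickle
t=pickle.load(open("top0.pkl","rb"));s=pickle.load(open("side0.pkl","rb"));k=.64
for n,a,b in [("parallel top c",(369,306),(350,305)),("vblock",(397,352),(319,341)),("ring",(436,380),(311,389)),("dot",(463,311),(408,391)),("knob",(206,349),(233,168)),("tray nr rim L",(529,280),(331,510)),("tray",(624,281),(492,429))]:
    print(n,tri([(t,a[0]*k,a[1]*k),(s,b[0]*k,b[1]*k)]).round(4), onz(t,a[0]*k,a[1]*k,.01).round(4))
for n,p,z in [("traycorners",[(528,279),(624,281),(625,415),(528,415)],.028),("plate",[(352,269),(482,295),(457,416),(327,389)],.01),("seam",[(456,317),(408,357),(376,321)],.01),("standtop",[(181,335),(231,326),(239,369),(188,376)],.095)]:
    print(n,[onz(t,u*k,v*k,z)[:2].round(3).tolist() for u,v in p])
w=get_obs();print(R.from_quat(w["tool_rot"]).as_matrix().round(3))
E
```

```text
parallel top c [0.5943 0.049  0.0425] [0.6006 0.0492 0.01  ]
vblock [0.5142 0.0018 0.045 ] [0.5173 0.0015 0.01  ]
ring [ 0.4652 -0.0646  0.0339] [ 0.4662 -0.0659  0.01  ]
dot [ 0.5873 -0.1184  0.0086] [ 0.5868 -0.1181  0.01  ]
knob [0.5219 0.2949 0.1825] [0.5322 0.3397 0.01  ]
tray nr rim L [ 0.5286 -0.2207 -0.0168] [ 0.6392 -0.2384  0.01  ]
tray [ 0.5795 -0.3398  0.1778] [ 0.6325 -0.4083  0.01  ]
traycorners [[0.639, -0.234], [0.63, -0.403], [0.397, -0.389], [0.402, -0.222]]
plate [[0.668, 0.078], [0.615, -0.153], [0.403, -0.101], [0.456, 0.126]]
seam [[0.576, -0.105], [0.508, -0.018], [0.573, 0.037]]
standtop [[0.552, 0.359], [0.565, 0.276], [0.493, 0.263], [0.484, 0.347]]
[[ 0.953 -0.304 -0.   ]
 [-0.304 -0.953 -0.001]
 [ 0.     0.001 -1.   ]]
```

View pics/wrist0.png

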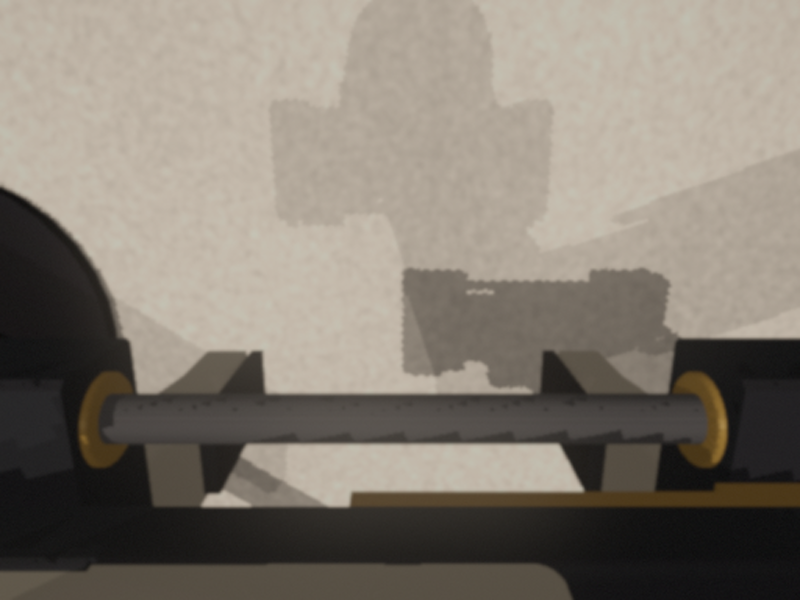

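The wrist view shows only bench and shadows so far. The two-view heights fit: parallel top 0.0425, V-block about 0.04, ring top 0.034. I'm moving the wrist camera above the plate.

Call:
{"fn": "carry_out", "kwargs": {
  "targets": [
    {"offset": [0,0,0],"turn": -0.066,"jaw": 0},
    {"offset": [0,0,0],"turn": -0.066,"jaw": 0},
    {"offset": [0,0,0],"turn": -0.066,"jaw": 0},
    {"offset": [0.105,0.242,0],"turn": 0,"jaw": 0},
    {"offset": [0.105,0.242,0],"turn": 0,"jaw": 0},
    {"offset": [0.105,0.242,0],"turn": 0,"jaw": 0},
    {"offset": [0.105,0.242,0],"turn": 0,"jaw": 0},
    {"offset": [0.105,0.242,0],"turn": 0,"jaw": 0},
    {"offset": [0.105,0.242,0],"turn": 0,"jaw": 0},
    {"offset": [0.105,0.242,0],"turn": 0,"jaw": 0}
  ]
}}

```text
time: 0.98
eef_pos: [0.3163, 0.3872, 0.4045]
tool_rot: [1.0, 0.001, -0.0, 0.0]
contact_force: [0.1, -0.3, 0.0]
finger_gap: 0.0875
gripper_force: 0.0
```

Call:
{"fn": "carry_out", "kwargs": {
  "targets": [
    {"offset": [0.105,0.242,0],"turn": 0,"jaw": 0},
    {"offset": [0.105,0.242,0],"turn": 0,"jaw": 0},
    {"offset": [0.105,0.242,0],"turn": 0,"jaw": 0},
    {"offset": [0.105,0.242,0],"turn": 0,"jaw": 0},
    {"offset": [0.105,0.242,0],"turn": 0,"jaw": 0},
    {"offset": [0.105,0.242,0],"turn": 0,"jaw": 0},
    {"offset": [0.105,0.242,0],"turn": 0,"jaw": 0},
    {"offset": [0.105,0.242,0],"turn": 0,"jaw": 0},
    {"offset": [0,0,0],"turn": 0,"jaw": 0},
    {"offset": [0,0,0],"turn": 0,"jaw": 0}
  ]
}}

```text
time: 1.82
eef_pos: [0.443, 0.0969, 0.4045]
tool_rot: [1.0, -0.001, -0.0, 0.0]
contact_force: [-0.2, 0.1, 0.3]
finger_gap: 0.0876
gripper_force: 0.0
```

```bash
python3 - <<'E'
from h import *
import pickle
o=get_obs();print(o["time"],o["eef_pos"],R.from_quat(o["tool_rot"]).as_matrix().round(3).tolist(),o["q"].round(2))
c=cam("wrist");pickle.dump(c,open("w1.pkl","wb"))
cv2.imwrite("pics/w1.png",cv2.resize(c["frame"],(800,600),interpolation=cv2.INTER_CUBIC))
E
```

```text
1.8167 [0.44302052 0.0969332  0.40446507] [[1.0, -0.003, -0.0], [-0.003, -1.0, -0.0], [-0.0, 0.0, -1.0]] [ 0.65 -0.02 -0.45 -0.   -1.13  0.92]
```

View pics/w1.png

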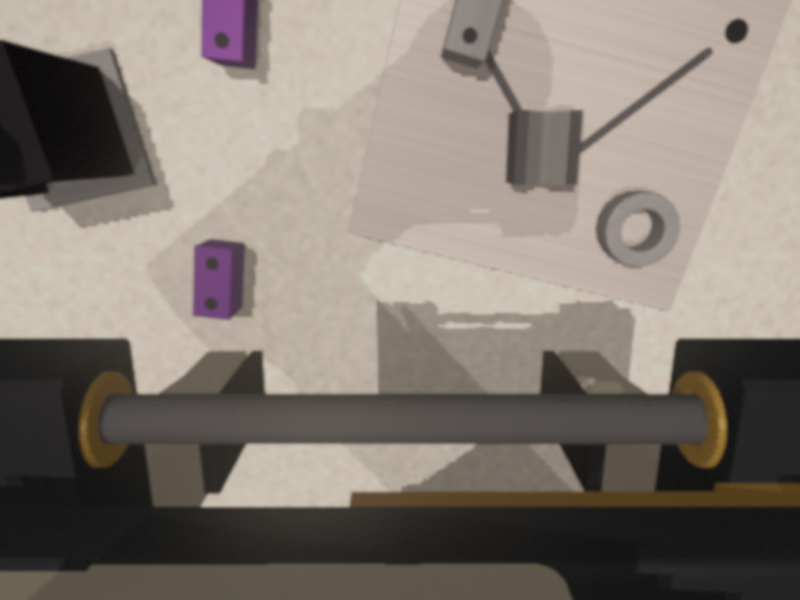

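The wrist view shows the parallel at (475,30), cut off by the frame, the V-block at (544,150), the ring at (638,230) and the dot at (737,31). I'll take a second viewpoint centred on the plate.

Call:
{"fn": "carry_out", "kwargs": {
  "targets": [
    {"offset": [0.12,0.215,0],"turn": 0,"jaw": 0},
    {"offset": [0.12,0.215,0],"turn": 0,"jaw": 0},
    {"offset": [0.14,0.215,0],"turn": 0,"jaw": 0},
    {"offset": [0,0,0],"turn": 0,"jaw": 0},
    {"offset": [0,0,0],"turn": 0,"jaw": 0}
  ]
}}

```text
time: 2.28
eef_pos: [0.5004, 0.0023, 0.4041]
tool_rot: [1.0, 0.0, -0.001, 0.0]
contact_force: [0.2, 0.7, 0.2]
finger_gap: 0.0879
gripper_force: 0.0
```

```bash
python3 - <<'E'
from h import *
import pickle
o=get_obs();print(o["time"],o["eef_pos"],R.from_quat(o["tool_rot"]).as_matrix().round(3).tolist(),o["q"].round(2))
c=cam("wrist");pickle.dump(c,open("w2.pkl","wb"))
cv2.imwrite("pics/w2.png",cv2.resize(c["frame"],(800,600),interpolation=cv2.INTER_CUBIC))
E
```

```text
2.2833 [0.50036854 0.00231584 0.40406936] [[1.0, 0.001, -0.001], [0.001, -1.0, -0.0], [-0.001, 0.0, -1.0]] [ 0.4   0.07 -0.36 -0.   -1.14  1.17]
```

View pics/w2.png

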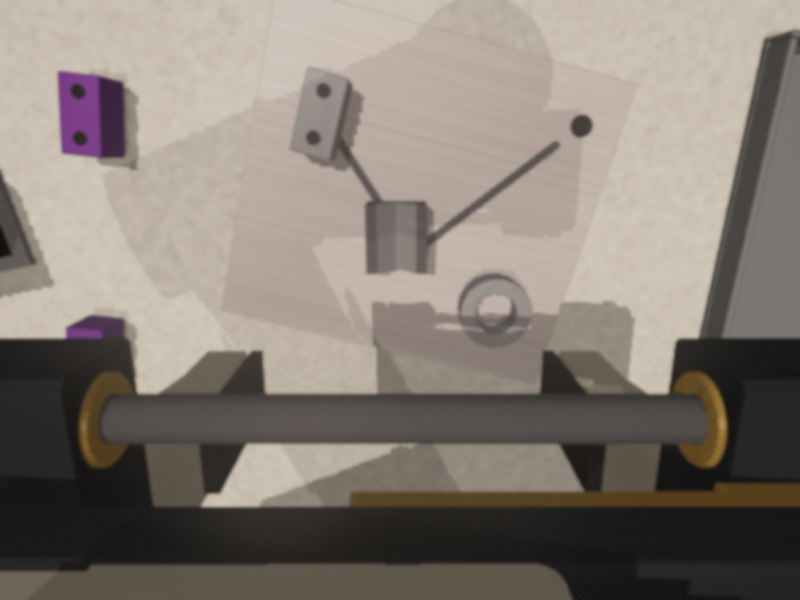

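```bash
python3 - <<'E'
from h import *
import pickle
a=pickle.load(open("w1.pkl","rb"));b=pickle.load(open("w2.pkl","rb"));t=pickle.load(open("top0.pkl","rb"));k=.64
f=lambda *p:tri([(c,u*k,v*k) for c,u,v in p]).round(4)
print("ring",f((a,638,228),(b,494,308)))
print("vb TL",f((a,512,110),(b,366,202)),"vb BR",f((a,575,188),(b,426,272)))
print("par hole",f((a,470,35),(b,313,138)))
print("dot",f((a,737,31),(b,581,126)), "seam start",f((a,710,51),(b,557,145)))
for n,P,z in [("par",[(323,90),(313,138),(308,67),(350,80),(334,160),(291,148)],.042),("vb",[(366,202),(425,202),(426,272),(367,272)],.04),("ring",[(494,308)],.032),("seam/dot",[(581,126),(557,145),(340,143),(380,201),(428,242)],.01),("plate",[(222,312),(635,83)],.01),("tray rim",[(766,38),(700,338)],.028)]:
    print(n,[onz(b,u*k,v*k,z)[:2].round(4).tolist() for u,v in P])
E
```

```text
ring [ 0.4628 -0.0621  0.02  ]
vb TL [0.5378 0.0274 0.0232] vb BR [ 0.4907 -0.0135  0.0308]
par hole [0.578  0.0578 0.0424]
dot [ 0.5863 -0.1153  0.0108] seam start [ 0.5745 -0.1003  0.0104]
par [[0.6052, 0.0505], [0.5777, 0.0577], [0.618, 0.059], [0.6108, 0.0343], [0.5647, 0.0453], [0.5718, 0.0714]]
vb [[0.5389, 0.026], [0.539, -0.0113], [0.4936, -0.0125], [0.4936, 0.0261]]
ring [[0.4668, -0.0596]]
seam/dot [[0.5864, -0.1156], [0.5742, -0.1006], [0.5753, 0.0449], [0.5369, 0.0184], [0.5085, -0.015]]
plate [[0.457, 0.1341], [0.6131, -0.1484]]
tray rim [[0.6367, -0.2177], [0.444, -0.2057]]
```

All heights agree (plate 0.010, parallel top 0.042). The V-block is centred at (0.516, 0.007) and aligned with x, so I'm picking it first.

Call:
{"fn": "carry_out", "kwargs": {
  "targets": [
    {"offset": [0.105,-0.03,0.23],"turn": 0,"jaw": 0},
    {"offset": [0,0,0.24],"turn": 0,"jaw": 0},
    {"offset": [0,0,0.24],"turn": 0,"jaw": 0},
    {"offset": [0,0,0.24],"turn": 0,"jaw": 0},
    {"offset": [0,0,0.24],"turn": 0,"jaw": 0},
    {"offset": [0,0,0.22],"turn": 0,"jaw": 0},
    {"offset": [0,0,0],"turn": 0,"jaw": 0},
    {"offset": [0,0,0],"turn": 0,"jaw": 1},
    {"offset": [0,0,0],"turn": 0,"jaw": 1},
    {"offset": [0,0,0],"turn": 0,"jaw": 1}
  ]
}}

```text
time: 3.17
eef_pos: [0.5155, 0.0083, 0.1937]
tool_rot: [1.0, 0.002, 0.0, -0.0]
contact_force: [0.4, 0.0, -0.1]
finger_gap: 0.0729
gripper_force: 0.0
```

Call:
{"fn": "carry_out", "kwargs": {
  "targets": [
    {"offset": [0,0,0],"turn": 0,"jaw": 1},
    {"offset": [0,0,0],"turn": 0,"jaw": 1},
    {"offset": [0,0,0],"turn": 0,"jaw": 1},
    {"offset": [0,0,0],"turn": 0,"jaw": 1}
  ]
}}

```text
time: 3.5
eef_pos: [0.5156, 0.007, 0.1935]
tool_rot: [1.0, 0.001, 0.0, -0.0]
contact_force: [0.3, -0.2, 0.4]
finger_gap: 0.0462
gripper_force: 0.0
```

Call:
{"fn": "carry_out", "kwargs": {
  "targets": [
    {"offset": [0,0,0],"turn": 0,"jaw": 1},
    {"offset": [0,0,0],"turn": 0,"jaw": 1},
    {"offset": [0,0,-0.1],"turn": 0,"jaw": 1},
    {"offset": [0,0,-0.2],"turn": 0,"jaw": 1},
    {"offset": [0,0,-0.25],"turn": 0,"jaw": 1}
  ]
}}

```text
time: 3.92
eef_pos: [0.5141, 0.0065, 0.2739]
tool_rot: [1.0, 0.001, -0.003, 0.001]
contact_force: [1.7, -0.3, -3.0]
finger_gap: 0.0399
gripper_force: 30.0
```

Held: gap 39.9 mm and 3 N of weight.

Call:
{"fn": "carry_out", "kwargs": {
  "targets": [
    {"offset": [0,0.23,0],"turn": 0,"jaw": 1},
    {"offset": [0,0.27,0],"turn": 0,"jaw": 1},
    {"offset": [0,0.27,0],"turn": 0,"jaw": 1},
    {"offset": [0,0.27,0],"turn": 0,"jaw": 1},
    {"offset": [0,0.27,0],"turn": 0,"jaw": 1},
    {"offset": [0,0.27,0],"turn": 0,"jaw": 1},
    {"offset": [0,0.27,0],"turn": 0,"jaw": 1},
    {"offset": [0,0.23,0],"turn": 0,"jaw": 1},
    {"offset": [0,0.05,0],"turn": 0,"jaw": 1},
    {"offset": [0,0,0.1],"turn": 0,"jaw": 1}
  ]
}}

```text
time: 4.75
eef_pos: [0.5165, -0.3157, 0.262]
tool_rot: [1.0, -0.001, 0.001, 0.001]
contact_force: [0.6, 0.2, -3.4]
finger_gap: 0.0396
gripper_force: 30.0
```

```bash
python3 - <<'E'
from h import *
import pickle
c=cam("side");pickle.dump(c,open("s1.pkl","wb"));print(get_obs()["eef_pos"])
cv2.imwrite("pics/s1.png",cv2.resize(c["frame"],(800,600),interpolation=cv2.INTER_CUBIC))
E
```

```text
[ 0.51501762 -0.31382375  0.25740341]
```

View pics/s1.png

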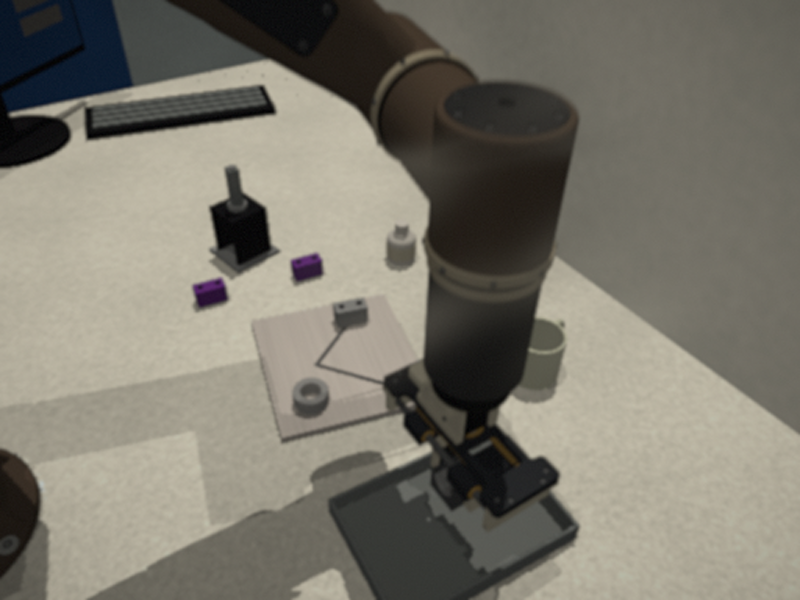

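The V-block hangs over the tray and the parallel and ring are undisturbed. I'm lowering and releasing it.

Call:
{"fn": "carry_out", "kwargs": {
  "targets": [
    {"offset": [0,0,0.16],"turn": 0,"jaw": 1},
    {"offset": [0,0,0.16],"turn": 0,"jaw": 1},
    {"offset": [0,0,0.1],"turn": 0,"jaw": 1},
    {"offset": [0,0,0.03],"turn": 0,"jaw": 1},
    {"offset": [0,0,0],"turn": 0,"jaw": 1},
    {"offset": [0,0,0],"turn": 0,"jaw": 0.3},
    {"offset": [0,0,0],"turn": 0,"jaw": 0.3},
    {"offset": [0,0,0],"turn": 0,"jaw": 0.3}
  ]
}}

```text
time: 5.47
eef_pos: [0.5171, -0.3126, 0.1949]
tool_rot: [1.0, 0.001, 0.001, 0.0]
contact_force: [0.0, 0.0, -0.1]
finger_gap: 0.0545
gripper_force: 0.0
```

Call:
{"fn": "carry_out", "kwargs": {
  "targets": [
    {"offset": [0,0,-0.2],"turn": 0,"jaw": 0.3},
    {"offset": [0,0,-0.25],"turn": 0,"jaw": 0},
    {"offset": [0,-0.1,-0.2],"turn": 0,"jaw": 0},
    {"offset": [0.05,-0.25,0],"turn": 0,"jaw": 0},
    {"offset": [0.05,-0.25,0],"turn": 0,"jaw": 0},
    {"offset": [0.05,-0.25,0],"turn": 0,"jaw": 0},
    {"offset": [0.05,-0.25,0],"turn": 0,"jaw": 0},
    {"offset": [0.05,-0.25,0],"turn": 0,"jaw": 0},
    {"offset": [0.05,-0.25,0],"turn": 0,"jaw": 0},
    {"offset": [0.05,-0.25,0],"turn": 0,"jaw": 0}
  ]
}}

```text
time: 6.3
eef_pos: [0.5683, -0.033, 0.2924]
tool_rot: [1.0, 0.001, 0.001, -0.0]
contact_force: [0.8, -0.6, -0.2]
finger_gap: 0.0875
gripper_force: 0.0
```

Call:
{"fn": "carry_out", "kwargs": {
  "targets": [
    {"offset": [0.05,-0.25,0],"turn": 0,"jaw": 0},
    {"offset": [0.05,-0.25,0],"turn": 0,"jaw": 0},
    {"offset": [0.04,-0.09,0],"turn": 0,"jaw": 0},
    {"offset": [0,0,0],"turn": 0.079,"jaw": 0},
    {"offset": [0,0,0],"turn": 0.079,"jaw": 0},
    {"offset": [0,0,0],"turn": 0.005,"jaw": 0},
    {"offset": [0,0,0],"turn": 0,"jaw": 0}
  ]
}}

```text
time: 6.88
eef_pos: [0.589, 0.0536, 0.2916]
tool_rot: [0.992, -0.125, 0.001, -0.0]
contact_force: [0.1, 0.2, 0.7]
finger_gap: 0.0881
gripper_force: 0.0
```

```bash
python3 - <<'E'
from h import *
import pickle
o=get_obs();print(o["time"],o["eef_pos"],R.from_quat(o["tool_rot"]).as_euler("ZYX",degrees=True).round(2),o["q"].round(2))
c=cam("wrist");pickle.dump(c,open("w3.pkl","wb"))
cv2.imwrite("pics/w3.png",cv2.resize(c["frame"],(800,600),interpolation=cv2.INTER_CUBIC))
E
```

```text
6.8833 [0.5890404  0.0536166  0.29157242] [-1.4360e+01 -7.0000e-02 -1.7995e+02] [ 0.42  0.32 -0.33  0.   -0.92  0.9 ]
```

View pics/w3.png

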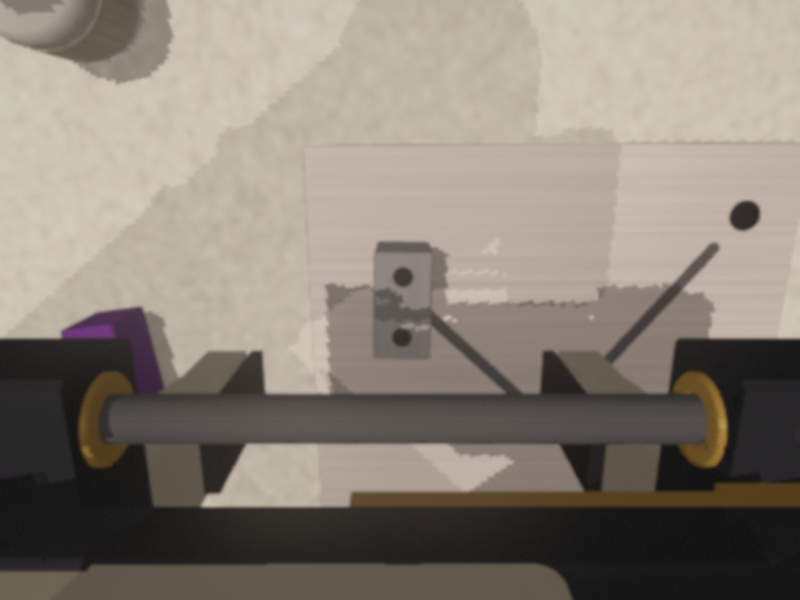

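The parallel sits aligned with the tool, holes at (402,277) and (402,337), centred between the fingers. The purple block is outside finger reach. I'm descending to grip.

Call:
{"fn": "carry_out", "kwargs": {
  "targets": [
    {"offset": [0.01,0,0.2],"turn": 0,"jaw": 0},
    {"offset": [0,0,0.24],"turn": 0,"jaw": 0},
    {"offset": [0,0,0.17],"turn": 0,"jaw": 0},
    {"offset": [0,0,0.04],"turn": 0,"jaw": 0.3},
    {"offset": [0,0,0],"turn": 0,"jaw": 1},
    {"offset": [0,0,0],"turn": 0,"jaw": 1},
    {"offset": [0,0,0],"turn": 0,"jaw": 1},
    {"offset": [0,0,0],"turn": 0,"jaw": 1},
    {"offset": [0,0,0],"turn": 0,"jaw": 1},
    {"offset": [0,0,0],"turn": 0,"jaw": 1}
  ]
}}

```text
time: 7.77
eef_pos: [0.5907, 0.0534, 0.1943]
tool_rot: [0.992, -0.126, 0.001, -0.0]
contact_force: [-1.1, -0.4, -0.0]
finger_gap: 0.0467
gripper_force: 0.0
```

Call:
{"fn": "carry_out", "kwargs": {
  "targets": [
    {"offset": [0,0,0],"turn": 0,"jaw": 1},
    {"offset": [0,0,0],"turn": 0,"jaw": 1},
    {"offset": [0,0,0],"turn": 0,"jaw": 1},
    {"offset": [0,0,-0.1],"turn": 0,"jaw": 1},
    {"offset": [0,0,-0.22],"turn": 0,"jaw": 1},
    {"offset": [0,0,-0.24],"turn": 0,"jaw": 1},
    {"offset": [0,0,-0.1],"turn": 0,"jaw": 1}
  ]
}}

```text
time: 8.35
eef_pos: [0.5912, 0.0535, 0.2959]
tool_rot: [0.992, -0.126, 0.002, -0.001]
contact_force: [1.1, 0.6, -2.8]
finger_gap: 0.0257
gripper_force: 30.0
```

Call:
{"fn": "carry_out", "kwargs": {
  "targets": [
    {"offset": [0,0,0],"turn": -0.079,"jaw": 1},
    {"offset": [0,0,0],"turn": -0.081,"jaw": 1},
    {"offset": [0,0.19,0],"turn": 0,"jaw": 1},
    {"offset": [0,0.25,0],"turn": 0,"jaw": 1},
    {"offset": [0,0.25,0],"turn": 0,"jaw": 1},
    {"offset": [0,0.25,0],"turn": 0,"jaw": 1},
    {"offset": [0,0.25,0],"turn": 0,"jaw": 1},
    {"offset": [0,0.25,0],"turn": 0,"jaw": 1},
    {"offset": [0,0.25,0],"turn": 0,"jaw": 1},
    {"offset": [0,0.25,0],"turn": 0,"jaw": 1}
  ]
}}

```text
time: 9.18
eef_pos: [0.5883, -0.2394, 0.2913]
tool_rot: [1.0, -0.002, -0.001, -0.0]
contact_force: [0.3, 0.3, -3.7]
finger_gap: 0.0256
gripper_force: 30.0
```

Call:
{"fn": "carry_out", "kwargs": {
  "targets": [
    {"offset": [-0.01,0.25,0],"turn": 0,"jaw": 1},
    {"offset": [0,0.24,0],"turn": 0,"jaw": 1},
    {"offset": [0,0,0.2],"turn": 0,"jaw": 1},
    {"offset": [0,0,0.24],"turn": 0,"jaw": 1},
    {"offset": [0,0,0.2],"turn": 0,"jaw": 1},
    {"offset": [0,0,0.03],"turn": 0,"jaw": 1},
    {"offset": [0,0,0],"turn": 0,"jaw": 1},
    {"offset": [0,0,0],"turn": 0,"jaw": 1}
  ]
}}

```text
time: 9.85
eef_pos: [0.5872, -0.3111, 0.1916]
tool_rot: [1.0, -0.002, -0.001, -0.0]
contact_force: [-0.3, -0.1, -3.9]
finger_gap: 0.0255
gripper_force: 30.0
```

Call:
{"fn": "carry_out", "kwargs": {
  "targets": [
    {"offset": [0,0,0.01],"turn": 0,"jaw": 0.5},
    {"offset": [0,0,0],"turn": 0,"jaw": 0.5},
    {"offset": [0,0,0],"turn": 0,"jaw": 0.5},
    {"offset": [0,0,-0.2],"turn": 0,"jaw": 0.5},
    {"offset": [0,0,-0.25],"turn": 0,"jaw": 0},
    {"offset": [0,0,-0.2],"turn": 0,"jaw": 0},
    {"offset": [-0.12,-0.24,0],"turn": 0,"jaw": 0},
    {"offset": [-0.12,-0.24,0],"turn": 0,"jaw": 0},
    {"offset": [-0.12,-0.24,0],"turn": 0,"jaw": 0},
    {"offset": [-0.12,-0.24,0],"turn": 0,"jaw": 0}
  ]
}}

```text
time: 10.68
eef_pos: [0.5149, -0.1658, 0.2888]
tool_rot: [1.0, -0.003, 0.001, -0.0]
contact_force: [0.3, 1.6, 0.2]
finger_gap: 0.0783
gripper_force: 0.0
```

Call:
{"fn": "carry_out", "kwargs": {
  "targets": [
    {"offset": [-0.12,-0.24,0],"turn": 0,"jaw": 0},
    {"offset": [-0.12,-0.24,0],"turn": 0,"jaw": 0},
    {"offset": [-0.1,-0.22,0],"turn": 0,"jaw": 0},
    {"offset": [0,0,0],"turn": 0,"jaw": 0},
    {"offset": [0,0,0],"turn": 0,"jaw": 0}
  ]
}}

```text
time: 11.1
eef_pos: [0.465, -0.0599, 0.2892]
tool_rot: [1.0, -0.0, 0.002, -0.0]
contact_force: [0.7, -0.8, 0.6]
finger_gap: 0.0875
gripper_force: 0.0
```

```bash
python3 - <<'E'
from h import *
import pickle
o=get_obs();print(o["time"],o["eef_pos"],R.from_quat(o["tool_rot"]).as_euler("ZYX",degrees=True).round(2))
c=cam("wrist");pickle.dump(c,open("w4.pkl","wb"))
s=cam("side");pickle.dump(s,open("s4.pkl","wb"))
cv2.imwrite("pics/w4.png",np.hstack([cv2.resize(c["frame"],(400,300)),cv2.resize(s["frame"],(400,300))]))
E
```

```text
11.1 [ 0.4650249  -0.05989169  0.2892348 ] [-2.0000e-02 -1.8000e-01 -1.7995e+02]
```

View pics/w4.png

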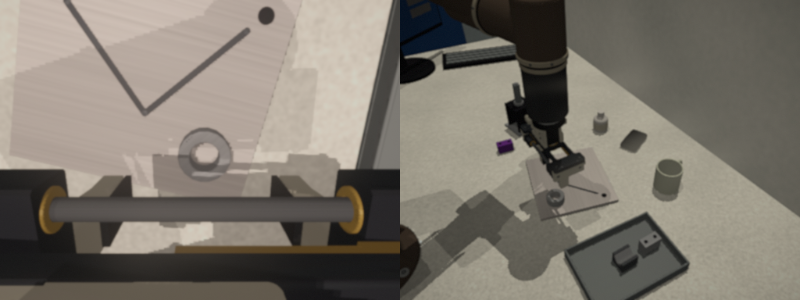

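The V-block and parallel stand in the tray. The ring is at (206,153) in the half-scale wrist view, which puts it at about (0.466, -0.064). I'm gripping it now.

Call:
{"fn": "carry_out", "kwargs": {
  "targets": [
    {"offset": [0,0.025,0.2],"turn": 0,"jaw": 0},
    {"offset": [0,0,0.24],"turn": 0,"jaw": 0},
    {"offset": [0,0,0.17],"turn": 0,"jaw": 0},
    {"offset": [0,0,0.035],"turn": 0,"jaw": 0.3},
    {"offset": [0,0,0],"turn": 0,"jaw": 1},
    {"offset": [0,0,0],"turn": 0,"jaw": 1},
    {"offset": [0,0,0],"turn": 0,"jaw": 1},
    {"offset": [0,0,0],"turn": 0,"jaw": 1},
    {"offset": [0,0,0],"turn": 0,"jaw": 1},
    {"offset": [0,0,0],"turn": 0,"jaw": 1}
  ]
}}

```text
time: 12.03
eef_pos: [0.4657, -0.0654, 0.1915]
tool_rot: [1.0, -0.002, 0.001, -0.0]
contact_force: [1.3, 0.0, 1.9]
finger_gap: 0.0488
gripper_force: 30.0
```

Call:
{"fn": "carry_out", "kwargs": {
  "targets": [
    {"offset": [0,0,0],"turn": 0,"jaw": 1},
    {"offset": [0,0,-0.1],"turn": 0,"jaw": 1},
    {"offset": [0,0,-0.22],"turn": 0,"jaw": 1},
    {"offset": [0,0,-0.24],"turn": 0,"jaw": 1},
    {"offset": [0,0,-0.1],"turn": 0,"jaw": 1}
  ]
}}

```text
time: 12.45
eef_pos: [0.4659, -0.0653, 0.2936]
tool_rot: [1.0, -0.002, 0.002, -0.0]
contact_force: [1.3, 0.2, -2.5]
finger_gap: 0.0487
gripper_force: 30.0
```

Call:
{"fn": "carry_out", "kwargs": {
  "targets": [
    {"offset": [-0.02,0.15,0],"turn": 0,"jaw": 1},
    {"offset": [-0.02,0.25,0],"turn": 0,"jaw": 1},
    {"offset": [-0.02,0.25,0],"turn": 0,"jaw": 1},
    {"offset": [-0.02,0.25,0],"turn": 0,"jaw": 1},
    {"offset": [-0.02,0.25,0],"turn": 0,"jaw": 1},
    {"offset": [-0.02,0.25,0],"turn": 0,"jaw": 1},
    {"offset": [0,0.23,0],"turn": 0,"jaw": 1},
    {"offset": [0,0,0.2],"turn": 0,"jaw": 1},
    {"offset": [0,0,0.25],"turn": 0,"jaw": 1},
    {"offset": [0,0,0.2],"turn": 0,"jaw": 1}
  ]
}}

```text
time: 13.28
eef_pos: [0.4449, -0.3104, 0.1905]
tool_rot: [1.0, -0.004, -0.0, -0.0]
contact_force: [-0.5, -0.0, -3.3]
finger_gap: 0.0485
gripper_force: 31.4
```

Call:
{"fn": "carry_out", "kwargs": {
  "targets": [
    {"offset": [0,0,0.02],"turn": 0,"jaw": 1},
    {"offset": [0,0,0],"turn": 0,"jaw": 1},
    {"offset": [0,0,0],"turn": 0,"jaw": 0.2},
    {"offset": [0,0,0],"turn": 0,"jaw": 0.2},
    {"offset": [0,0,0],"turn": 0,"jaw": 0.2},
    {"offset": [0,0,-0.2],"turn": 0,"jaw": 0.2},
    {"offset": [0,0,-0.25],"turn": 0,"jaw": 0.2},
    {"offset": [0,0,-0.25],"turn": 0,"jaw": 0},
    {"offset": [0,0,-0.25],"turn": 0,"jaw": 0}
  ]
}}

```text
time: 14.03
eef_pos: [0.4459, -0.3095, 0.3352]
tool_rot: [1.0, -0.002, 0.001, 0.0]
contact_force: [1.8, 0.2, -0.6]
finger_gap: 0.0784
gripper_force: 0.0
```

Call:
{"fn": "carry_out", "kwargs": {
  "targets": [
    {"offset": [0.02,-0.18,-0.1],"turn": 0,"jaw": 0},
    {"offset": [0.02,-0.24,-0.05],"turn": 0,"jaw": 0},
    {"offset": [0.02,-0.24,-0.05],"turn": 0,"jaw": 0},
    {"offset": [0.02,-0.24,-0.05],"turn": 0,"jaw": 0},
    {"offset": [0.02,-0.24,-0.05],"turn": 0,"jaw": 0},
    {"offset": [0.02,-0.24,-0.05],"turn": 0,"jaw": 0},
    {"offset": [0.02,-0.24,-0.05],"turn": 0,"jaw": 0},
    {"offset": [0.02,-0.2,0],"turn": 0,"jaw": 0},
    {"offset": [0,0,0],"turn": 0,"jaw": 0},
    {"offset": [0,0,0],"turn": 0,"jaw": 0}
  ]
}}

```text
time: 14.87
eef_pos: [0.4713, -0.0354, 0.3935]
tool_rot: [1.0, -0.001, 0.001, -0.001]
contact_force: [0.2, 0.0, -0.7]
finger_gap: 0.088
gripper_force: 0.0
```

```bash
python3 - <<'E'
from h import *
import pickle
o=get_obs();print(o["time"],o["eef_pos"])
c=cam("wrist");pickle.dump(c,open("w5.pkl","wb"))
cv2.imwrite("pics/w5.png",cv2.resize(c["frame"],(800,600),interpolation=cv2.INTER_CUBIC))
E
```

```text
14.8667 [ 0.47125994 -0.03539434  0.39346341]
```

Call:
{"fn": "carry_out", "kwargs": {
  "targets": [
    {"offset": [0,-0.24,0],"turn": 0,"jaw": 0},
    {"offset": [0,-0.25,0],"turn": 0,"jaw": 0},
    {"offset": [0,-0.25,0],"turn": 0,"jaw": 0},
    {"offset": [0,-0.25,0],"turn": 0,"jaw": 0},
    {"offset": [0,-0.25,0],"turn": 0,"jaw": 0},
    {"offset": [0,-0.25,0],"turn": 0,"jaw": 0},
    {"offset": [0,-0.25,0],"turn": 0,"jaw": 0},
    {"offset": [0,-0.25,0],"turn": 0,"jaw": 0},
    {"offset": [0,0,0],"turn": 0,"jaw": 0},
    {"offset": [0,0,0],"turn": 0,"jaw": 0}
  ]
}}

```text
time: 15.75
eef_pos: [0.4732, 0.2622, 0.3917]
tool_rot: [1.0, -0.002, -0.0, 0.0]
contact_force: [0.5, -1.0, -0.5]
finger_gap: 0.0879
gripper_force: 0.0
```

```bash
python3 - <<'E'
from h import *
import pickle
o=get_obs();print(o["time"],o["eef_pos"])
c=cam("wrist");pickle.dump(c,open("w6.pkl","wb"))
cv2.imwrite("pics/w6.png",cv2.resize(c["frame"],(800,600),interpolation=cv2.INTER_CUBIC))
E
```

```text
15.75 [0.47315884 0.26219439 0.39174664]
```

View pics/w5.png

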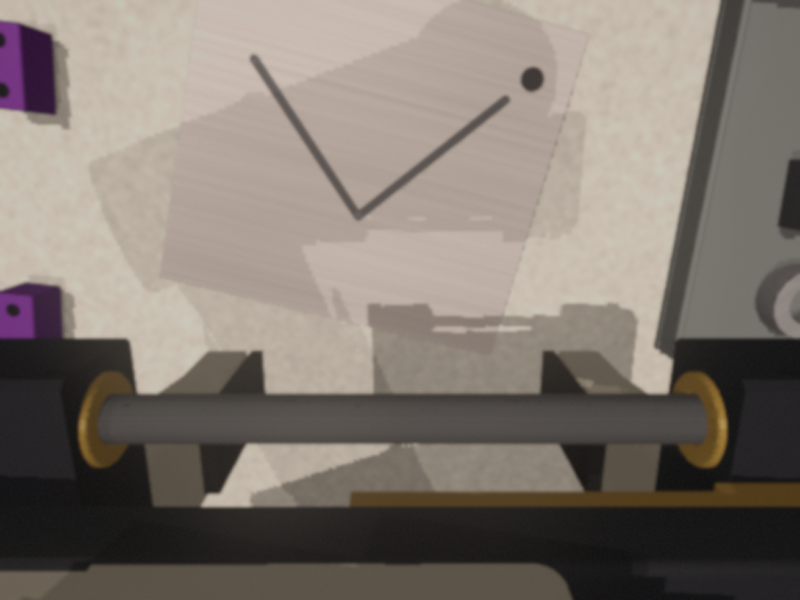

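View pics/w6.png

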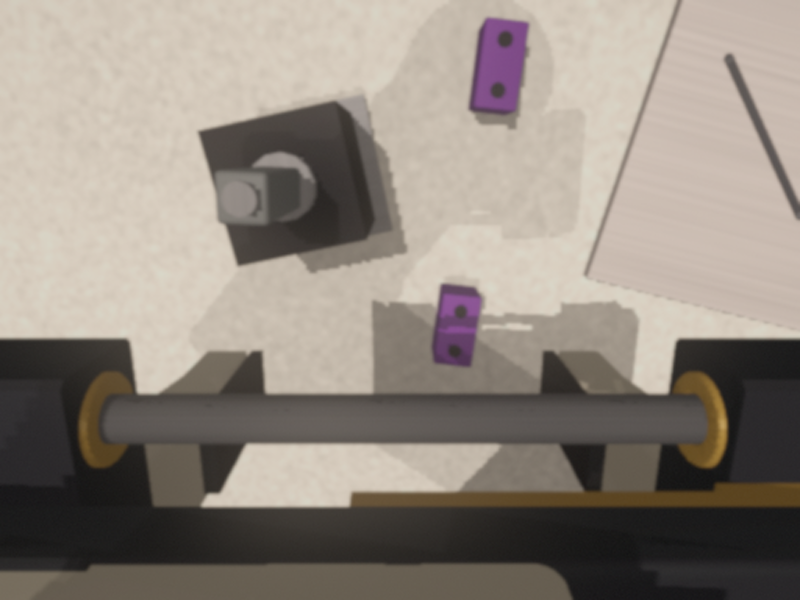

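In w5 the seam is fully clear: start (507,98), bend (358,215), far end (253,57), dot (532,78). In w6 the probe's knob is at (239,198), the collar at (281,187), and the stand top corners are (200,131), (336,101), (373,238) and (239,265).

```bash
python3 - <<'E'
from h import *
import pickle
L=lambda n:pickle.load(open(n+".pkl","rb"))
w5,w6,t,s,w3=L("w5"),L("w6"),L("top0"),L("side0"),L("w3");k=.64
S,B,F=[onz(w5,u*k,v*k,.01) for u,v in[(507,98),(358,215),(253,57)]]
print(S.round(4),B.round(4),F.round(4),np.linalg.norm(S-B),np.linalg.norm(F-B))
print("knob",onz(w6,239*k,198*k,.173).round(4),"handle top",[onz(w6,u*k,v*k,.170)[:2].round(4).tolist() for u,v in[(217,170),(266,171),(268,222),(221,225)]])
print("collar",onz(w6,281*k,187*k,.103).round(4),"stand",[onz(w6,u*k,v*k,.095)[:2].round(4).tolist() for u,v in[(200,131),(336,101),(373,238),(239,265)]])
print("tri knob w6+top+side",tri([(w6,239*k,198*k),(t,206*k,349*k)]).round(4),tri([(w6,239*k,198*k),(s,233*k,168*k)]).round(4))
# refine seam by thresholding dark pixels in w5
g=cv2.GaussianBlur(cv2.cvtColor(w5["frame"],cv2.COLOR_BGR2GRAY).astype(np.float32),(0,0),.8)
bh=cv2.morphologyEx(g,cv2.MORPH_BLACKHAT,np.ones((15,15)))
for n,a,b in[("a",S,B),("b",B,F)]:
    d=(b-a)[:2]/np.linalg.norm((b-a)[:2]);nn=np.array([-d[1],d[0]]);out=[]
    for q in np.arange(.1,.95,.1):
        c=a[:2]+(b-a)[:2]*q;offs=np.arange(-.012,.0121,.0005)
        w=[cv2.getRectSubPix(bh,(1,1),proj(w5,[*(c+nn*e),.01]))[0,0] for e in offs];w=np.maximum(np.array(w)-8,0)
        out.append(round(float((w*offs).sum()/max(w.sum(),1e-6)*1000),1))
    print(n,out)
    ax=[]
    for q in np.arange(-.012,.0121,.002):
        ax.append([round(float(cv2.getRectSubPix(bh,(1,1),proj(w5,[*(p+d*q),.01]))[0,0])) for p in (a[:2],b[:2])])
    print(ax)
E
```

```text
[ 0.5751 -0.101   0.01  ] [ 0.5009 -0.0044  0.01  ] [0.5994 0.0594 0.01  ] 0.12183541724030453 0.11732755642650791
knob [0.5264 0.3222 0.173 ] handle top [[0.5363, 0.3303], [0.5359, 0.3124], [0.5173, 0.3129], [0.5162, 0.3307]]
collar [0.5261 0.3222 0.103 ] stand [[0.5528, 0.3622], [0.5665, 0.2948], [0.4995, 0.2779], [0.4855, 0.3485]]
tri knob w6+top+side [0.5252 0.303  0.1967] [0.528  0.3228 0.1675]
a [-0.2, -0.2, -0.1, -0.1, -0.1, -0.1, 0.0, -0.0, 0.0]
[[54, 76], [7, 77], [1, 78], [1, 76], [1, 75], [14, 70], [56, 66], [75, 55], [76, 22], [78, 5], [80, 3], [80, 2], [79, 1]]
b [0.6, 0.5, 0.4, 0.6, 0.4, 0.3, 0.4, 0.2, 0.2]
[[0, 87], [2, 88], [4, 88], [4, 87], [16, 86], [51, 83], [66, 77], [70, 35], [73, 5], [74, 1], [74, 0], [73, 0], [74, 1]]
```

The measurements agree: legs 121.8 and 117.3 mm against 121 and 117, and the stand's edge 69 mm. The knob, collar and stand centre all fall at (0.526, 0.322), with the handle at yaw ≈ 0. Going for the probe.

Call:
{"fn": "carry_out", "kwargs": {
  "targets": [
    {"offset": [0.17,-0.2,0],"turn": 0,"jaw": 0},
    {"offset": [0.183,-0.2,0],"turn": 0,"jaw": 0},
    {"offset": [0,0,0],"turn": 0,"jaw": 0},
    {"offset": [0,0,0],"turn": 0,"jaw": 0}
  ]
}}

```text
time: 16.13
eef_pos: [0.5275, 0.3205, 0.3907]
tool_rot: [1.0, -0.003, -0.001, 0.001]
contact_force: [0.0, -0.7, -0.8]
finger_gap: 0.0875
gripper_force: 0.0
```

```bash
python3 - <<'E'
from h import *
import pickle
o=get_obs();print(o["time"],o["eef_pos"])
c=cam("side");pickle.dump(c,open("s7.pkl","wb"))
w=cam("wrist");pickle.dump(w,open("w7.pkl","wb"))
cv2.imwrite("pics/s7.png",np.hstack([cv2.resize(c["frame"][40:240,60:260],(400,400)),cv2.resize(w["frame"],(400,300)).copy() if 0 else cv2.resize(w["frame"],(400,400))]))
E
```

```text
16.1333 [0.52752728 0.32053608 0.39071562]
```

View pics/s7.png

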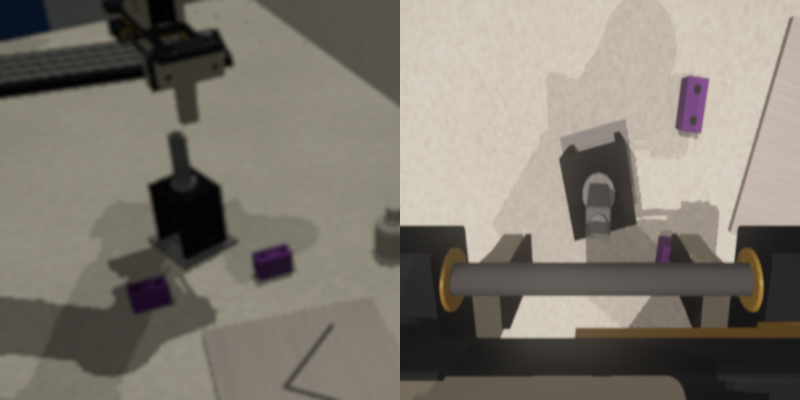

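The handle stands centred between the open fingers, square to them. I'm descending to grip.

Call:
{"fn": "carry_out", "kwargs": {
  "targets": [
    {"offset": [-0.01,-0.01,0.18],"turn": 0,"jaw": 0},
    {"offset": [0,0,0.2],"turn": 0,"jaw": 0},
    {"offset": [0,0,0.2],"turn": 0,"jaw": 0},
    {"offset": [0,0,0.055],"turn": 0,"jaw": 0.3},
    {"offset": [0,0,0],"turn": 0,"jaw": 0.5},
    {"offset": [0,0,0],"turn": 0,"jaw": 0.6},
    {"offset": [0,0,0],"turn": 0,"jaw": 0.6},
    {"offset": [0,0,0],"turn": 0,"jaw": 0.6},
    {"offset": [0,0,0],"turn": 0,"jaw": 0.6},
    {"offset": [0,0,0],"turn": 0,"jaw": 0.6}
  ]
}}

```text
time: 17.07
eef_pos: [0.5248, 0.323, 0.2978]
tool_rot: [1.0, -0.002, 0.001, -0.001]
contact_force: [-1.5, -0.4, -0.4]
finger_gap: 0.0465
gripper_force: 0.0
```

Call:
{"fn": "carry_out", "kwargs": {
  "targets": [
    {"offset": [0,0,0],"turn": 0,"jaw": 1},
    {"offset": [0,0,0],"turn": 0,"jaw": 1},
    {"offset": [0,0,0],"turn": 0,"jaw": 1},
    {"offset": [0,0,0],"turn": 0,"jaw": 1}
  ]
}}

```text
time: 17.4
eef_pos: [0.5246, 0.3228, 0.2966]
tool_rot: [1.0, -0.002, -0.0, 0.0]
contact_force: [-0.5, -0.8, 1.4]
finger_gap: 0.0196
gripper_force: 10.4
```

Call:
{"fn": "carry_out", "kwargs": {
  "targets": [
    {"offset": [0,0,0],"turn": 0,"jaw": 1},
    {"offset": [0,0,0],"turn": 0,"jaw": 1},
    {"offset": [0,0,0],"turn": 0,"jaw": 1},
    {"offset": [0,0,0],"turn": 0,"jaw": 1}
  ]
}}

```text
time: 17.73
eef_pos: [0.5246, 0.3228, 0.2967]
tool_rot: [1.0, -0.002, -0.0, 0.0]
contact_force: [-0.5, -0.5, 0.3]
finger_gap: 0.0202
gripper_force: 30.0
```

Call:
{"fn": "carry_out", "kwargs": {
  "targets": [
    {"offset": [0,0,-0.1],"turn": 0,"jaw": 1},
    {"offset": [0,0,-0.1],"turn": 0,"jaw": 1},
    {"offset": [0,0,-0.1],"turn": 0,"jaw": 1},
    {"offset": [0,0,-0.1],"turn": 0,"jaw": 1},
    {"offset": [0,0,-0.1],"turn": 0,"jaw": 1},
    {"offset": [0,0,-0.1],"turn": 0,"jaw": 1},
    {"offset": [0,0,-0.1],"turn": 0,"jaw": 1},
    {"offset": [0,0,0],"turn": 0,"jaw": 1},
    {"offset": [0,0,0],"turn": 0,"jaw": 1},
    {"offset": [0,0,0],"turn": 0,"jaw": 1}
  ]
}}

```text
time: 18.57
eef_pos: [0.5243, 0.3227, 0.4006]
tool_rot: [1.0, -0.002, -0.001, 0.0]
contact_force: [0.0, 0.0, -1.7]
finger_gap: 0.0197
gripper_force: 30.0
```

Call:
{"fn": "carry_out", "kwargs": {
  "targets": [
    {"offset": [0.02,0.12,0],"turn": 0,"jaw": 1},
    {"offset": [0.03,0.25,0],"turn": 0,"jaw": 1},
    {"offset": [0.03,0.25,0],"turn": 0,"jaw": 1},
    {"offset": [0.03,0.25,0],"turn": 0,"jaw": 1},
    {"offset": [0.03,0.25,0],"turn": 0,"jaw": 1},
    {"offset": [0.03,0.25,0],"turn": 0,"jaw": 1},
    {"offset": [0.03,0.25,0],"turn": 0,"jaw": 1},
    {"offset": [0.03,0.25,0],"turn": 0,"jaw": 1},
    {"offset": [0.03,0.25,0],"turn": 0,"jaw": 1},
    {"offset": [0.03,0.25,0],"turn": 0,"jaw": 1}
  ]
}}

```text
time: 19.4
eef_pos: [0.5658, -0.0351, 0.4006]
tool_rot: [1.0, -0.002, -0.001, 0.0]
contact_force: [1.1, -0.3, -2.0]
finger_gap: 0.0196
gripper_force: 30.0
```

Call:
{"fn": "carry_out", "kwargs": {
  "targets": [
    {"offset": [0.03,0.25,0],"turn": 0,"jaw": 1},
    {"offset": [0.007,0.201,0],"turn": 0,"jaw": 1},
    {"offset": [0,0,0.15],"turn": 0,"jaw": 1},
    {"offset": [0,0,0.2],"turn": 0,"jaw": 1},
    {"offset": [0,0,0.2],"turn": 0,"jaw": 1},
    {"offset": [0,0,0.08],"turn": 0,"jaw": 1},
    {"offset": [0,0,0],"turn": 0,"jaw": 1},
    {"offset": [0,0,0],"turn": 0,"jaw": 1},
    {"offset": [0,0,0],"turn": 0,"jaw": 1}
  ]
}}

```text
time: 20.15
eef_pos: [0.5721, -0.1006, 0.3079]
tool_rot: [1.0, -0.002, 0.0, 0.0]
contact_force: [0.4, -0.2, -1.4]
finger_gap: 0.0202
gripper_force: 30.0
```

```bash
python3 - <<'E'
from h import *
import pickle
o=get_obs();print(o["time"],o["eef_pos"],R.from_quat(o["tool_rot"]).as_euler("ZYX",degrees=True).round(2),o["contact_force"],o["moment"])
w=cam("wrist");pickle.dump(w,open("w8.pkl","wb"))
cv2.imwrite("pics/w8.png",cv2.resize(w["frame"][100:300,130:400],(800,593),interpolation=cv2.INTER_CUBIC))
E
```

```text
20.15 [ 0.57208756 -0.10064239  0.30790164] [-2.5000e-01 -5.0000e-02  1.7998e+02] [ 0.3575738  -0.24826318 -1.38342084] [ 0.04889235 -0.00012878  0.0702856 ]
```

View pics/w8.png

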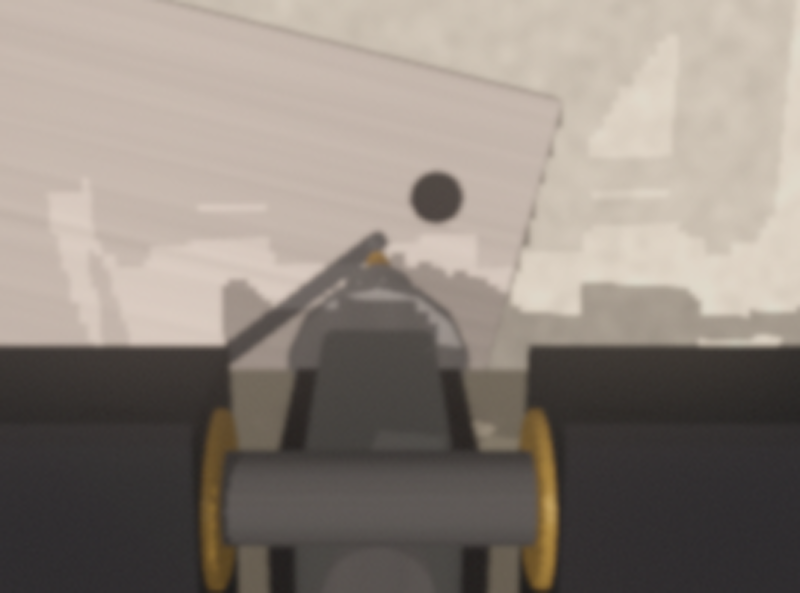

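The brass tip shows at crop (376,258), full-frame (256.9,187). The seam start is at crop (378,238) and the dot at (437,197). I'm checking the tip's offset against the seam start.

```bash
python3 - <<'E'
from h import *
import pickle
w=pickle.load(open("w8.pkl","rb"));k=2.963
f=lambda x,y,z:onz(w,130+x/k,100+y/k,z).round(4)
print("tip",f(376,258,.028),f(376,258,.033),"start",f(378,238,.01),"dot",f(437,197,.01))
print("pred S",proj(w,[.5751,-.101,.01]), "TCP axis tip",proj(w,[.5721,-.1006,.031]))
E
```

```text
tip [ 0.5741 -0.0996  0.028 ] [ 0.5754 -0.0996  0.033 ] start [ 0.5752 -0.1001  0.01  ] dot [ 0.5868 -0.1165  0.01  ]
pred S (np.float64(258.6841997144861), np.float64(180.43363793297567)) TCP axis tip (np.float64(258.2562491918839), np.float64(190.50204238867008))
```

The tip is within about 1 mm of the seam start. I'm descending gently.

Call:
{"fn": "carry_out", "kwargs": {
  "targets": [
    {"offset": [0,0,0.03],"turn": 0,"jaw": 1},
    {"offset": [0,0,0.03],"turn": 0,"jaw": 1},
    {"offset": [0,0,0.02],"turn": 0,"jaw": 1},
    {"offset": [0,0,0.01],"turn": 0,"jaw": 1},
    {"offset": [0,0,0.01],"turn": 0,"jaw": 1},
    {"offset": [0,0,0.01],"turn": 0,"jaw": 1},
    {"offset": [0,0,0.01],"turn": 0,"jaw": 1},
    {"offset": [0,0,0.01],"turn": 0,"jaw": 1},
    {"offset": [0,0,0],"turn": 0,"jaw": 1},
    {"offset": [0,0,0],"turn": 0,"jaw": 1}
  ]
}}

```text
time: 21.03
eef_pos: [0.5717, -0.1005, 0.2878]
tool_rot: [1.0, -0.002, 0.0, 0.0]
contact_force: [-0.7, -0.1, -0.2]
finger_gap: 0.0196
gripper_force: 30.0
```

Call:
{"fn": "carry_out", "kwargs": {
  "targets": [
    {"offset": [0,0,0],"turn": 0,"jaw": 1},
    {"offset": [0,0,0],"turn": 0,"jaw": 1}
  ]
}}

```text
time: 21.2
eef_pos: [0.5717, -0.1006, 0.2878]
tool_rot: [1.0, -0.002, 0.0, -0.0]
contact_force: [-0.2, -0.4, -0.3]
finger_gap: 0.02
gripper_force: 30.0
```

Call:
{"fn": "carry_out", "kwargs": {
  "targets": [
    {"offset": [0,0,0.007],"turn": 0,"jaw": 1},
    {"offset": [0,0,0],"turn": 0,"jaw": 1},
    {"offset": [0,0,0],"turn": 0,"jaw": 1}
  ]
}}

```text
time: 21.45
eef_pos: [0.5717, -0.1005, 0.2867]
tool_rot: [1.0, -0.002, 0.0, 0.0]
contact_force: [-0.0, 0.8, -0.1]
finger_gap: 0.0194
gripper_force: 30.0
```

Contact is made: about 1.3 N of spring force, 2 to 3 mm compression. I'm starting along the first leg at 18 mm/s.

Call:
{"fn": "carry_out", "kwargs": {
  "targets": [
    {"offset": [-0.0061,-0.0079,0],"turn": 0,"jaw": 1},
    {"offset": [-0.0061,-0.0079,0],"turn": 0,"jaw": 1},
    {"offset": [-0.0061,-0.0079,0],"turn": 0,"jaw": 1},
    {"offset": [-0.0061,-0.0079,0],"turn": 0,"jaw": 1},
    {"offset": [-0.0061,-0.0079,0],"turn": 0,"jaw": 1},
    {"offset": [-0.0061,-0.0079,0],"turn": 0,"jaw": 1},
    {"offset": [-0.0061,-0.0079,0],"turn": 0,"jaw": 1},
    {"offset": [-0.0061,-0.0079,0],"turn": 0,"jaw": 1},
    {"offset": [-0.0061,-0.0079,0],"turn": 0,"jaw": 1},
    {"offset": [-0.0061,-0.0079,0],"turn": 0,"jaw": 1}
  ]
}}

```text
time: 22.28
eef_pos: [0.5625, -0.0885, 0.2866]
tool_rot: [1.0, -0.002, 0.0, 0.0]
contact_force: [0.8, -1.4, 0.4]
finger_gap: 0.0198
gripper_force: 30.0
```

Call:
{"fn": "carry_out", "kwargs": {
  "targets": [
    {"offset": [-0.0061,-0.0079,0],"turn": 0,"jaw": 1},
    {"offset": [-0.0061,-0.0079,0],"turn": 0,"jaw": 1},
    {"offset": [-0.0061,-0.0079,0],"turn": 0,"jaw": 1},
    {"offset": [-0.0061,-0.0079,0],"turn": 0,"jaw": 1},
    {"offset": [-0.0061,-0.0079,0],"turn": 0,"jaw": 1},
    {"offset": [-0.0061,-0.0079,0],"turn": 0,"jaw": 1},
    {"offset": [-0.0061,-0.0079,0],"turn": 0,"jaw": 1},
    {"offset": [-0.0061,-0.0079,0],"turn": 0,"jaw": 1},
    {"offset": [-0.0061,-0.0079,0],"turn": 0,"jaw": 1},
    {"offset": [-0.0061,-0.0079,0],"turn": 0,"jaw": 1}
  ]
}}

```text
time: 23.12
eef_pos: [0.5534, -0.0766, 0.2866]
tool_rot: [1.0, -0.002, -0.0, -0.0]
contact_force: [1.1, -0.8, -0.0]
finger_gap: 0.0199
gripper_force: 30.0
```

Tracking is exact: z constant and direction as planned. Continuing.

Call:
{"fn": "carry_out", "kwargs": {
  "targets": [
    {"offset": [-0.0061,-0.0079,0],"turn": 0,"jaw": 1},
    {"offset": [-0.0061,-0.0079,0],"turn": 0,"jaw": 1},
    {"offset": [-0.0061,-0.0079,0],"turn": 0,"jaw": 1},
    {"offset": [-0.0061,-0.0079,0],"turn": 0,"jaw": 1},
    {"offset": [-0.0061,-0.0079,0],"turn": 0,"jaw": 1},
    {"offset": [-0.0061,-0.0079,0],"turn": 0,"jaw": 1},
    {"offset": [-0.0061,-0.0079,0],"turn": 0,"jaw": 1},
    {"offset": [-0.0061,-0.0079,0],"turn": 0,"jaw": 1},
    {"offset": [-0.0061,-0.0079,0],"turn": 0,"jaw": 1},
    {"offset": [-0.0061,-0.0079,0],"turn": 0,"jaw": 1}
  ]
}}

```text
time: 23.95
eef_pos: [0.5443, -0.0647, 0.2866]
tool_rot: [1.0, -0.002, -0.0, 0.0]
contact_force: [0.6, 0.1, -0.1]
finger_gap: 0.0198
gripper_force: 30.0
```

Call:
{"fn": "carry_out", "kwargs": {
  "targets": [
    {"offset": [-0.0061,-0.0079,0],"turn": 0,"jaw": 1},
    {"offset": [-0.0061,-0.0079,0],"turn": 0,"jaw": 1},
    {"offset": [-0.0061,-0.0079,0],"turn": 0,"jaw": 1},
    {"offset": [-0.0061,-0.0079,0],"turn": 0,"jaw": 1},
    {"offset": [-0.0061,-0.0079,0],"turn": 0,"jaw": 1},
    {"offset": [-0.0061,-0.0079,0],"turn": 0,"jaw": 1},
    {"offset": [-0.0061,-0.0079,0],"turn": 0,"jaw": 1},
    {"offset": [-0.0061,-0.0079,0],"turn": 0,"jaw": 1},
    {"offset": [-0.0061,-0.0079,0],"turn": 0,"jaw": 1},
    {"offset": [-0.0061,-0.0079,0],"turn": 0,"jaw": 1}
  ]
}}

```text
time: 24.78
eef_pos: [0.5352, -0.0528, 0.2866]
tool_rot: [1.0, -0.002, 0.0, -0.0]
contact_force: [0.6, -0.7, 1.1]
finger_gap: 0.0198
gripper_force: 30.0
```

```bash
python3 - <<'E'
from h import *
import pickle
o=get_obs();print(o["time"],o["eef_pos"])
w=cam("wrist");pickle.dump(w,open("w9.pkl","wb"))
cv2.imwrite("pics/w9.png",cv2.resize(w["frame"][100:300,130:400],(800,593),interpolation=cv2.INTER_CUBIC))
E
```

```text
24.7833 [ 0.53522679 -0.05283684  0.28663025]
```

View pics/w9.png

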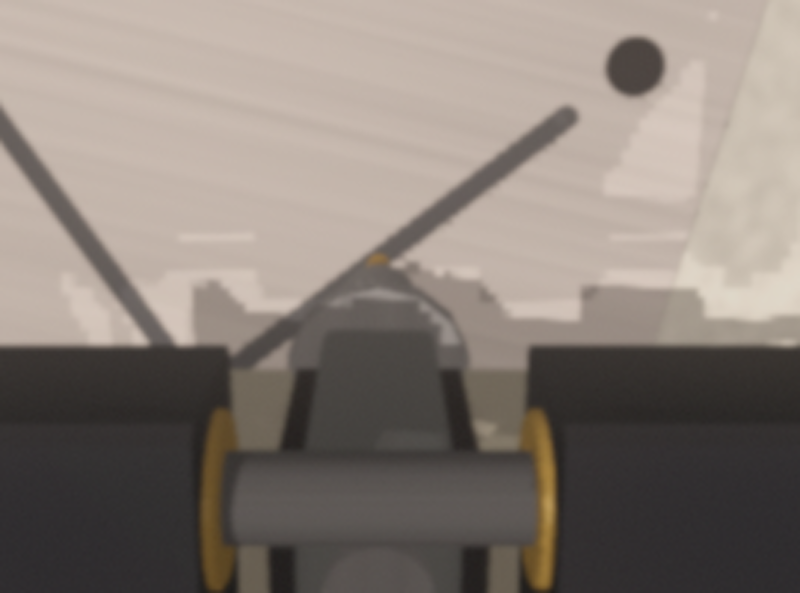

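The brass tip at (377,261) rides on the seam, within about 1 mm of its centreline. I'm continuing to the bend with a slight +x nudge.

Call:
{"fn": "carry_out", "kwargs": {
  "targets": [
    {"offset": [-0.0059,-0.0079,0],"turn": 0,"jaw": 1},
    {"offset": [-0.0059,-0.0079,0],"turn": 0,"jaw": 1},
    {"offset": [-0.0059,-0.0079,0],"turn": 0,"jaw": 1},
    {"offset": [-0.0059,-0.0079,0],"turn": 0,"jaw": 1},
    {"offset": [-0.0059,-0.0079,0],"turn": 0,"jaw": 1},
    {"offset": [-0.0059,-0.0079,0],"turn": 0,"jaw": 1},
    {"offset": [-0.0059,-0.0079,0],"turn": 0,"jaw": 1},
    {"offset": [-0.0059,-0.0079,0],"turn": 0,"jaw": 1},
    {"offset": [-0.0059,-0.0079,0],"turn": 0,"jaw": 1},
    {"offset": [-0.0059,-0.0079,0],"turn": 0,"jaw": 1}
  ]
}}

```text
time: 25.67
eef_pos: [0.5264, -0.0409, 0.2866]
tool_rot: [1.0, -0.002, -0.0, 0.0]
contact_force: [0.4, -1.3, -0.0]
finger_gap: 0.0198
gripper_force: 30.0
```

Call:
{"fn": "carry_out", "kwargs": {
  "targets": [
    {"offset": [-0.0059,-0.0079,0],"turn": 0,"jaw": 1},
    {"offset": [-0.0059,-0.0079,0],"turn": 0,"jaw": 1},
    {"offset": [-0.0059,-0.0079,0],"turn": 0,"jaw": 1},
    {"offset": [-0.0059,-0.0079,0],"turn": 0,"jaw": 1},
    {"offset": [-0.0059,-0.0079,0],"turn": 0,"jaw": 1},
    {"offset": [-0.0059,-0.0079,0],"turn": 0,"jaw": 1},
    {"offset": [-0.0059,-0.0079,0],"turn": 0,"jaw": 1},
    {"offset": [-0.0059,-0.0079,0],"turn": 0,"jaw": 1},
    {"offset": [-0.0059,-0.0079,0],"turn": 0,"jaw": 1},
    {"offset": [-0.0059,-0.0079,0],"turn": 0,"jaw": 1}
  ]
}}

```text
time: 26.5
eef_pos: [0.5176, -0.029, 0.2866]
tool_rot: [1.0, -0.002, 0.0, -0.0]
contact_force: [0.3, -0.0, 0.6]
finger_gap: 0.0198
gripper_force: 30.0
```

Call:
{"fn": "carry_out", "kwargs": {
  "targets": [
    {"offset": [-0.0059,-0.0079,0],"turn": 0,"jaw": 1},
    {"offset": [-0.0059,-0.0079,0],"turn": 0,"jaw": 1},
    {"offset": [-0.0059,-0.0079,0],"turn": 0,"jaw": 1},
    {"offset": [-0.0059,-0.0079,0],"turn": 0,"jaw": 1},
    {"offset": [-0.0059,-0.0079,0],"turn": 0,"jaw": 1},
    {"offset": [-0.0059,-0.0079,0],"turn": 0,"jaw": 1},
    {"offset": [-0.0059,-0.0079,0],"turn": 0,"jaw": 1},
    {"offset": [-0.0059,-0.0079,0],"turn": 0,"jaw": 1},
    {"offset": [-0.0059,-0.0079,0],"turn": 0,"jaw": 1},
    {"offset": [-0.0059,-0.0079,0],"turn": 0,"jaw": 1}
  ]
}}

```text
time: 27.33
eef_pos: [0.5088, -0.0172, 0.2866]
tool_rot: [1.0, -0.002, 0.0, -0.0]
contact_force: [0.8, -0.9, 1.2]
finger_gap: 0.0199
gripper_force: 30.0
```

Call:
{"fn": "carry_out", "kwargs": {
  "targets": [
    {"offset": [-0.0059,-0.0079,0],"turn": 0,"jaw": 1},
    {"offset": [-0.0059,-0.0079,0],"turn": 0,"jaw": 1},
    {"offset": [-0.0059,-0.0079,0],"turn": 0,"jaw": 1},
    {"offset": [-0.0059,-0.0079,0],"turn": 0,"jaw": 1},
    {"offset": [-0.0059,-0.0079,0],"turn": 0,"jaw": 1},
    {"offset": [-0.0059,-0.0079,0],"turn": 0,"jaw": 1},
    {"offset": [-0.0059,-0.0079,0],"turn": 0,"jaw": 1},
    {"offset": [-0.0059,-0.0079,0],"turn": 0,"jaw": 1},
    {"offset": [-0.0059,-0.0079,0],"turn": 0,"jaw": 1},
    {"offset": [-0.0059,-0.0079,0],"turn": 0,"jaw": 1}
  ]
}}

```text
time: 28.17
eef_pos: [0.5, -0.0053, 0.2866]
tool_rot: [1.0, -0.002, 0.0, 0.0]
contact_force: [-0.2, -0.2, 0.8]
finger_gap: 0.0199
gripper_force: 30.0
```

Call:
{"fn": "carry_out", "kwargs": {
  "targets": [
    {"offset": [0,0,0],"turn": 0,"jaw": 1},
    {"offset": [0,0,0],"turn": 0,"jaw": 1}
  ]
}}

```text
time: 28.33
eef_pos: [0.5, -0.0052, 0.2865]
tool_rot: [1.0, -0.002, -0.0, -0.0]
contact_force: [-0.5, 0.7, 0.4]
finger_gap: 0.0202
gripper_force: 30.0
```

```bash
python3 - <<'E'
from h import *
import pickle
o=get_obs();print(o["time"],o["eef_pos"])
w=cam("wrist");pickle.dump(w,open("w10.pkl","wb"))
cv2.imwrite("pics/w10.png",cv2.resize(w["frame"][100:300,130:400],(800,593),interpolation=cv2.INTER_CUBIC))
E
```

```text
28.3333 [ 0.49995798 -0.00523711  0.28653235]
```

View pics/w10.png

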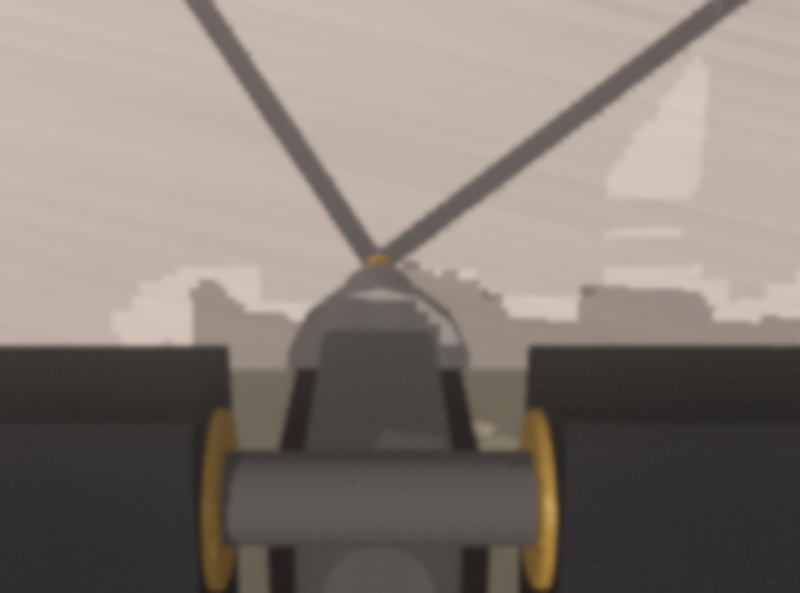

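The tip at (377,260) is exactly at the bend. I'm following the second leg.

Call:
{"fn": "carry_out", "kwargs": {
  "targets": [
    {"offset": [0.0084,-0.0055,0],"turn": 0,"jaw": 1},
    {"offset": [0.0084,-0.0055,0],"turn": 0,"jaw": 1},
    {"offset": [0.0084,-0.0055,0],"turn": 0,"jaw": 1},
    {"offset": [0.0084,-0.0055,0],"turn": 0,"jaw": 1},
    {"offset": [0.0084,-0.0055,0],"turn": 0,"jaw": 1},
    {"offset": [0.0084,-0.0055,0],"turn": 0,"jaw": 1},
    {"offset": [0.0084,-0.0055,0],"turn": 0,"jaw": 1},
    {"offset": [0.0084,-0.0055,0],"turn": 0,"jaw": 1},
    {"offset": [0.0084,-0.0055,0],"turn": 0,"jaw": 1},
    {"offset": [0.0084,-0.0055,0],"turn": 0,"jaw": 1}
  ]
}}

```text
time: 29.22
eef_pos: [0.5129, 0.0029, 0.2866]
tool_rot: [1.0, -0.002, -0.0, -0.0]
contact_force: [0.1, -0.1, 0.8]
finger_gap: 0.0196
gripper_force: 30.0
```

Call:
{"fn": "carry_out", "kwargs": {
  "targets": [
    {"offset": [0.0084,-0.0055,0],"turn": 0,"jaw": 1},
    {"offset": [0.0084,-0.0055,0],"turn": 0,"jaw": 1},
    {"offset": [0.0084,-0.0055,0],"turn": 0,"jaw": 1},
    {"offset": [0.0084,-0.0055,0],"turn": 0,"jaw": 1},
    {"offset": [0.0084,-0.0055,0],"turn": 0,"jaw": 1},
    {"offset": [0.0084,-0.0055,0],"turn": 0,"jaw": 1},
    {"offset": [0.0084,-0.0055,0],"turn": 0,"jaw": 1},
    {"offset": [0.0084,-0.0055,0],"turn": 0,"jaw": 1},
    {"offset": [0.0084,-0.0055,0],"turn": 0,"jaw": 1},
    {"offset": [0.0084,-0.0055,0],"turn": 0,"jaw": 1}
  ]
}}

```text
time: 30.05
eef_pos: [0.5256, 0.0111, 0.2866]
tool_rot: [1.0, -0.002, 0.0, -0.0]
contact_force: [-0.5, -0.8, -0.1]
finger_gap: 0.0196
gripper_force: 30.0
```

Call:
{"fn": "carry_out", "kwargs": {
  "targets": [
    {"offset": [0.0084,-0.0055,0],"turn": 0,"jaw": 1},
    {"offset": [0.0084,-0.0055,0],"turn": 0,"jaw": 1},
    {"offset": [0.0084,-0.0055,0],"turn": 0,"jaw": 1},
    {"offset": [0.0084,-0.0055,0],"turn": 0,"jaw": 1},
    {"offset": [0.0084,-0.0055,0],"turn": 0,"jaw": 1},
    {"offset": [0.0084,-0.0055,0],"turn": 0,"jaw": 1},
    {"offset": [0.0084,-0.0055,0],"turn": 0,"jaw": 1},
    {"offset": [0.0084,-0.0055,0],"turn": 0,"jaw": 1},
    {"offset": [0.0084,-0.0055,0],"turn": 0,"jaw": 1},
    {"offset": [0.0084,-0.0055,0],"turn": 0,"jaw": 1}
  ]
}}

```text
time: 30.88
eef_pos: [0.5382, 0.0192, 0.2866]
tool_rot: [1.0, -0.002, -0.0, 0.0]
contact_force: [-1.4, -0.2, -0.8]
finger_gap: 0.0199
gripper_force: 30.0
```

Call:
{"fn": "carry_out", "kwargs": {
  "targets": [
    {"offset": [0.0084,-0.0055,0],"turn": 0,"jaw": 1},
    {"offset": [0.0084,-0.0055,0],"turn": 0,"jaw": 1},
    {"offset": [0.0084,-0.0055,0],"turn": 0,"jaw": 1},
    {"offset": [0.0084,-0.0055,0],"turn": 0,"jaw": 1},
    {"offset": [0.0084,-0.0055,0],"turn": 0,"jaw": 1},
    {"offset": [0.0084,-0.0055,0],"turn": 0,"jaw": 1},
    {"offset": [0.0084,-0.0055,0],"turn": 0,"jaw": 1},
    {"offset": [0.0084,-0.0055,0],"turn": 0,"jaw": 1},
    {"offset": [0.0084,-0.0055,0],"turn": 0,"jaw": 1},
    {"offset": [0.0084,-0.0055,0],"turn": 0,"jaw": 1}
  ]
}}

```text
time: 31.72
eef_pos: [0.5508, 0.0274, 0.2866]
tool_rot: [1.0, -0.002, -0.0, -0.0]
contact_force: [-0.6, 0.7, 1.1]
finger_gap: 0.0196
gripper_force: 30.0
```

```bash
python3 - <<'E'
from h import *
import pickle
o=get_obs();print(o["time"],o["eef_pos"])
w=cam("wrist");p=[];g=cv2.cvtColor(w["frame"],cv2.COLOR_BGR2GRAY)
# seam centre ahead of the tip, as TCP-relative check
B=np.array([.5009,-.0044]);F=np.array([.5994,.0594]);d=(F-B)/np.linalg.norm(F-B);n=np.array([-d[1],d[0]])
bh=cv2.morphologyEx(cv2.GaussianBlur(g,(0,0),.8),cv2.MORPH_BLACKHAT,np.ones((21,21)))
for q in(.070,.078,.086,.094,.102,.110):
    e=np.arange(-.01,.0101,.0005);v=np.array([float(cv2.getRectSubPix(bh.astype(np.float32),(1,1),proj(w,[*(B+d*q+n*x),.01]))[0,0]) for x in e]);v=np.maximum(v-15,0);p.append((q,round(float((v*e).sum()/max(v.sum(),1e-6)*1e3),1),round(float(v.max()))))
print(p)
E
```

```text
31.7167 [0.55081847 0.02744128 0.28659572]
[(0.07, 0.3, 75), (0.078, 0.3, 74), (0.086, 0.2, 75), (0.094, 0.2, 76), (0.102, 0.2, 76), (0.11, 0.1, 77)]
```

On the line to within about 1 mm, so I'm continuing to the far end.

Call:
{"fn": "carry_out", "kwargs": {
  "targets": [
    {"offset": [0.0084,-0.0057,0],"turn": 0,"jaw": 1},
    {"offset": [0.0084,-0.0057,0],"turn": 0,"jaw": 1},
    {"offset": [0.0084,-0.0057,0],"turn": 0,"jaw": 1},
    {"offset": [0.0084,-0.0057,0],"turn": 0,"jaw": 1},
    {"offset": [0.0084,-0.0057,0],"turn": 0,"jaw": 1},
    {"offset": [0.0084,-0.0057,0],"turn": 0,"jaw": 1},
    {"offset": [0.0084,-0.0057,0],"turn": 0,"jaw": 1},
    {"offset": [0.0084,-0.0057,0],"turn": 0,"jaw": 1},
    {"offset": [0.0084,-0.0057,0],"turn": 0,"jaw": 1},
    {"offset": [0.0084,-0.0057,0],"turn": 0,"jaw": 1}
  ]
}}

```text
time: 32.6
eef_pos: [0.5635, 0.0359, 0.2866]
tool_rot: [1.0, -0.002, 0.0, 0.0]
contact_force: [-0.9, 1.6, 0.9]
finger_gap: 0.0196
gripper_force: 30.0
```

Call:
{"fn": "carry_out", "kwargs": {
  "targets": [
    {"offset": [0.0084,-0.0057,0],"turn": 0,"jaw": 1},
    {"offset": [0.0084,-0.0057,0],"turn": 0,"jaw": 1},
    {"offset": [0.0084,-0.0057,0],"turn": 0,"jaw": 1},
    {"offset": [0.0084,-0.0057,0],"turn": 0,"jaw": 1},
    {"offset": [0.0084,-0.0057,0],"turn": 0,"jaw": 1},
    {"offset": [0.0084,-0.0057,0],"turn": 0,"jaw": 1},
    {"offset": [0.0084,-0.0057,0],"turn": 0,"jaw": 1},
    {"offset": [0.0084,-0.0057,0],"turn": 0,"jaw": 1},
    {"offset": [0.0084,-0.0057,0],"turn": 0,"jaw": 1},
    {"offset": [0.0084,-0.0057,0],"turn": 0,"jaw": 1}
  ]
}}

```text
time: 33.43
eef_pos: [0.5761, 0.0445, 0.2866]
tool_rot: [1.0, -0.002, 0.0, 0.0]
contact_force: [-1.0, -0.4, -0.6]
finger_gap: 0.0196
gripper_force: 30.0
```

Call:
{"fn": "carry_out", "kwargs": {
  "targets": [
    {"offset": [0.0084,-0.0057,0],"turn": 0,"jaw": 1},
    {"offset": [0.0084,-0.0057,0],"turn": 0,"jaw": 1},
    {"offset": [0.0084,-0.0057,0],"turn": 0,"jaw": 1},
    {"offset": [0.0084,-0.0057,0],"turn": 0,"jaw": 1},
    {"offset": [0.0084,-0.0057,0],"turn": 0,"jaw": 1},
    {"offset": [0.0084,-0.0057,0],"turn": 0,"jaw": 1},
    {"offset": [0.0084,-0.0057,0],"turn": 0,"jaw": 1},
    {"offset": [0.0084,-0.0057,0],"turn": 0,"jaw": 1},
    {"offset": [0.0084,-0.0057,0],"turn": 0,"jaw": 1},
    {"offset": [0.0084,-0.0057,0],"turn": 0,"jaw": 1}
  ]
}}

```text
time: 34.27
eef_pos: [0.5887, 0.0529, 0.2866]
tool_rot: [1.0, -0.002, -0.0, 0.0]
contact_force: [-1.3, -0.1, 0.0]
finger_gap: 0.0197
gripper_force: 30.0
```

Call:
{"fn": "carry_out", "kwargs": {
  "targets": [
    {"offset": [0.0084,-0.0057,0],"turn": 0,"jaw": 1},
    {"offset": [0.0084,-0.0057,0],"turn": 0,"jaw": 1},
    {"offset": [0.0084,-0.0057,0],"turn": 0,"jaw": 1},
    {"offset": [0.0084,-0.0057,0],"turn": 0,"jaw": 1},
    {"offset": [0.0084,-0.0057,0],"turn": 0,"jaw": 1},
    {"offset": [0.0084,-0.0057,0],"turn": 0,"jaw": 1},
    {"offset": [0.0084,-0.0057,0],"turn": 0,"jaw": 1},
    {"offset": [0,0,0],"turn": 0,"jaw": 1},
    {"offset": [0,0,0],"turn": 0,"jaw": 1},
    {"offset": [0,0,0],"turn": 0,"jaw": 1}
  ]
}}

```text
time: 35.1
eef_pos: [0.5977, 0.059, 0.2868]
tool_rot: [1.0, -0.002, 0.0, -0.0]
contact_force: [0.0, 0.1, -0.4]
finger_gap: 0.02
gripper_force: 30.0
```

```bash
python3 - <<'E'
from h import *
o=get_obs();w=cam("wrist");print(o["eef_pos"])
h=cv2.cvtColor(w["frame"][150:215,220:300],cv2.COLOR_BGR2HSV);m=cv2.inRange(h,(8,90,50),(30,255,255));ys,xs=np.nonzero(m)
u,v=220+xs.mean(),150+ys.mean();print(len(xs),u,v,"tip",onz(w,u,v,.0125),"F px",proj(w,[.5994,.0594,.01]))
g=cv2.cvtColor(w["frame"],cv2.COLOR_BGR2GRAY);print(g[168:192:2,244:274:2])
E
```

```text
[0.59774342 0.05896153 0.28679826]
9 257.22222222222223 187.55555555555554 tip [0.60082216 0.05998356 0.0125    ] F px (np.float64(257.99145188143734), np.float64(188.5201205941466))
[[193 192 191 192 191 191 191 191 191 192 192 192 192 192 191]
 [192 193 192 193 192 192 191 191 191 191 191 191 191 192 192]
 [190 190 191 191 191 193 192 193 193 192 191 191 190 190 190]
 [190 190 189 189 189 190 190 190 191 192 192 193 192 191 191]
 [195 194 193 192 191 190 189 189 188 189 189 190 191 191 192]
 [195 196 195 195 194 193 192 191 190 189 189 189 188 188 189]
 [191 192 193 194 195 195 194 194 194 193 192 191 190 189 188]
 [190 190 190 190 191 192 192 193 193 193 194 194 193 192 191]
 [193 192 192 191 190 189 184 181 185 190 191 192 193 193 193]
 [192 193 193 193 191 179 148 137 147 178 188 189 189 190 190]
 [188 188 189 189 185 152 116 111 112 138 182 189 188 188 187]
 [188 188 184 169 143 117 105 103 101 107 142 155 156 159 159]]
```

The tip is at the far end to within about 1.5 mm. I'm lifting off gently and returning to the stand.

Call:
{"fn": "carry_out", "kwargs": {
  "targets": [
    {"offset": [0,0,-0.015],"turn": 0,"jaw": 1},
    {"offset": [0,0,-0.02],"turn": 0,"jaw": 1},
    {"offset": [0,0,-0.03],"turn": 0,"jaw": 1},
    {"offset": [0,0,-0.1],"turn": 0,"jaw": 1},
    {"offset": [0,0,-0.15],"turn": 0,"jaw": 1},
    {"offset": [0,0,-0.15],"turn": 0,"jaw": 1},
    {"offset": [0,0,-0.15],"turn": 0,"jaw": 1},
    {"offset": [0,0,-0.144],"turn": 0,"jaw": 1},
    {"offset": [0,0,0],"turn": 0,"jaw": 1}
  ]
}}

```text
time: 35.9
eef_pos: [0.5983, 0.0588, 0.4058]
tool_rot: [1.0, -0.002, 0.004, -0.001]
contact_force: [1.3, 0.6, 0.2]
finger_gap: 0.02
gripper_force: 30.0
```

Call:
{"fn": "carry_out", "kwargs": {
  "targets": [
    {"offset": [-0.054,-0.195,0],"turn": 0,"jaw": 1},
    {"offset": [-0.054,-0.195,0],"turn": 0,"jaw": 1},
    {"offset": [-0.054,-0.195,0],"turn": 0,"jaw": 1},
    {"offset": [-0.054,-0.195,0],"turn": 0,"jaw": 1},
    {"offset": [-0.054,-0.195,0],"turn": 0,"jaw": 1},
    {"offset": [-0.054,-0.195,0],"turn": 0,"jaw": 1},
    {"offset": [-0.054,-0.195,0],"turn": 0,"jaw": 1},
    {"offset": [-0.054,-0.195,0],"turn": 0,"jaw": 1},
    {"offset": [-0.055,-0.199,0],"turn": 0,"jaw": 1},
    {"offset": [0,0,0],"turn": 0,"jaw": 1}
  ]
}}

```text
time: 36.73
eef_pos: [0.5244, 0.3271, 0.4001]
tool_rot: [1.0, -0.001, -0.0, -0.0]
contact_force: [0.6, -0.3, -1.3]
finger_gap: 0.0197
gripper_force: 30.0
```

Call:
{"fn": "carry_out", "kwargs": {
  "targets": [
    {"offset": [0,0,0],"turn": 0,"jaw": 1},
    {"offset": [0,0,0],"turn": 0,"jaw": 1},
    {"offset": [0,0,0],"turn": 0,"jaw": 1}
  ]
}}

```text
time: 36.98
eef_pos: [0.5257, 0.3222, 0.4004]
tool_rot: [1.0, -0.003, -0.0, 0.0]
contact_force: [1.0, -0.4, -1.9]
finger_gap: 0.0201
gripper_force: 30.0
```

Call:
{"fn": "carry_out", "kwargs": {
  "targets": [
    {"offset": [-0.006,-0.003,0],"turn": 0,"jaw": 1},
    {"offset": [0,0,0.08],"turn": 0,"jaw": 1},
    {"offset": [0,0,0.08],"turn": 0,"jaw": 1},
    {"offset": [0,0,0.08],"turn": 0,"jaw": 1},
    {"offset": [0,0,0.06],"turn": 0,"jaw": 1},
    {"offset": [0,0,0.06],"turn": 0,"jaw": 1},
    {"offset": [0,0,0.06],"turn": 0,"jaw": 1},
    {"offset": [0,0,0],"turn": 0,"jaw": 1},
    {"offset": [0,0,0],"turn": 0,"jaw": 1}
  ]
}}

```text
time: 37.73
eef_pos: [0.5248, 0.3233, 0.3371]
tool_rot: [1.0, -0.002, -0.0, 0.0]
contact_force: [0.4, 1.2, -0.5]
finger_gap: 0.02
gripper_force: 30.0
```

Call:
{"fn": "carry_out", "kwargs": {
  "targets": [
    {"offset": [0,0,0.05],"turn": 0,"jaw": 1},
    {"offset": [0,0,0.05],"turn": 0,"jaw": 1},
    {"offset": [0,0,0.05],"turn": 0,"jaw": 1},
    {"offset": [0,0,0.04],"turn": 0,"jaw": 1},
    {"offset": [0,0,0.04],"turn": 0,"jaw": 1},
    {"offset": [0,0,0.02],"turn": 0,"jaw": 1},
    {"offset": [0,0,0],"turn": 0,"jaw": 1},
    {"offset": [0,0,0],"turn": 0,"jaw": 1},
    {"offset": [0,0,0],"turn": 0,"jaw": 1}
  ]
}}

```text
time: 38.48
eef_pos: [0.5249, 0.3236, 0.3003]
tool_rot: [1.0, -0.002, 0.0, -0.0]
contact_force: [-0.7, 0.4, -0.8]
finger_gap: 0.0202
gripper_force: 30.0
```

No resistance. I'm lowering the last 3.5 mm.

Call:
{"fn": "carry_out", "kwargs": {
  "targets": [
    {"offset": [0,0.003,0.012],"turn": 0,"jaw": 1},
    {"offset": [0,0,0.011],"turn": 0,"jaw": 1},
    {"offset": [0,0,0],"turn": 0,"jaw": 1},
    {"offset": [0,0,0],"turn": 0,"jaw": 1},
    {"offset": [0,0,0],"turn": 0,"jaw": 1}
  ]
}}

```text
time: 38.9
eef_pos: [0.5248, 0.323, 0.2966]
tool_rot: [1.0, -0.002, 0.0, -0.0]
contact_force: [-0.8, -0.2, -0.8]
finger_gap: 0.0201
gripper_force: 30.0
```

Call:
{"fn": "carry_out", "kwargs": {
  "targets": [
    {"offset": [0,0,0],"turn": 0,"jaw": 0.7},
    {"offset": [0,0,0],"turn": 0,"jaw": 0.5},
    {"offset": [0,0,0],"turn": 0,"jaw": 0.2},
    {"offset": [0,0,0],"turn": 0,"jaw": 0.2},
    {"offset": [0,0,0],"turn": 0,"jaw": 0.2},
    {"offset": [0,0,-0.1],"turn": 0,"jaw": 0.1},
    {"offset": [0,0,-0.2],"turn": 0,"jaw": 0.1},
    {"offset": [0,0,-0.2],"turn": 0,"jaw": 0.1},
    {"offset": [0,0,-0.25],"turn": 0,"jaw": 0.1},
    {"offset": [0,0,-0.25],"turn": 0,"jaw": 0.1}
  ]
}}

```text
time: 39.73
eef_pos: [0.5245, 0.3227, 0.4478]
tool_rot: [1.0, -0.002, -0.0, 0.0]
contact_force: [1.6, 0.5, -0.1]
finger_gap: 0.0775
gripper_force: 0.0
```

Call:
{"fn": "carry_out", "kwargs": {
  "targets": [
    {"offset": [-0.18,0.2,0],"turn": 0,"jaw": 0},
    {"offset": [-0.18,0.2,0],"turn": 0,"jaw": 0},
    {"offset": [0,0,0.2],"turn": 0,"jaw": 0},
    {"offset": [0,0,0.17],"turn": 0,"jaw": 0},
    {"offset": [0,0,0],"turn": 0,"jaw": 0},
    {"offset": [0,0,0],"turn": 0,"jaw": 0}
  ]
}}

```text
time: 40.23
eef_pos: [0.4704, 0.263, 0.3908]
tool_rot: [1.0, -0.002, -0.001, 0.001]
contact_force: [0.9, -0.2, 0.6]
finger_gap: 0.0873
gripper_force: 0.0
```

```bash
python3 - <<'E'
from h import *
import pickle
o=get_obs();print(o["time"],o["eef_pos"],o["finger_gap"],o["contact_force"])
w=cam("wrist");w6=pickle.load(open("w6.pkl","rb"));s=cam("side");s0=pickle.load(open("side0.pkl","rb"));s1=pickle.load(open("s4.pkl","rb"))
# probe patch of side view now vs start; wrist patches about expected knob / stand
def shift(A,B,box):
    y0,y1,x0,x1=box;t=cv2.cvtColor(A[y0:y1,x0:x1],cv2.COLOR_BGR2GRAY);m=8
    r=cv2.matchTemplate(cv2.cvtColor(B[y0-m:y1+m,x0-m:x1+m],cv2.COLOR_BGR2GRAY),t,cv2.TM_CCOEFF_NORMED);_,v,_,l=cv2.minMaxLoc(r);return l[0]-m,l[1]-m,round(v,3)
print("side probe shift",shift(s0["frame"],s["frame"],(100,138,138,162)))
for n,u,v,z in(("knob",239,198,.173),("collar",281,187,.103)):
    P=onz(w6,u*.64,v*.64,z);a=proj(w,P);b=(u*.64,v*.64)
    t=cv2.getRectSubPix(w6["frame"],(35,35),b);r=cv2.matchTemplate(cv2.getRectSubPix(w["frame"],(61,61),a),t,cv2.TM_CCOEFF_NORMED);_,q,_,l=cv2.minMaxLoc(r)
    print(n,a,"shift px",l[0]-13,l[1]-13,round(q,3))
# bystanders and tray parts in side view
for n,b in(("mug",(200,255,322,362)),("bottle",(140,172,246,268)),("mouse",(164,196,280,318))): print(n,shift(s0["frame"],s["frame"],b))
d=s["frame"][285:384,210:370]; cv2.imwrite("pics/tray_last.png",d)
# dark-vs-bright parts on tray: project expected tops
gs=cv2.cvtColor(s["frame"],cv2.COLOR_BGR2GRAY)
for n,P in(("vb",[.517,-.312,.035]),("par",[.588,-.311,.037]),("ring rim",[.463,-.31,.027]),("ring bore",[.446,-.31,.006]),("floor",[.48,-.26,.005])):
    u,v=proj(s,P);print(n,round(u),round(v),gs[int(v)-2:int(v)+3,int(u)-2:int(u)+3].mean())
E
```

```text
40.2333 [0.47038378 0.26302578 0.39078398] 0.08726325527969196 [ 0.85630419 -0.23781141  0.55826492]
side probe shift (0, 1, 0.872)
knob (np.float64(152.80250509465594), np.float64(121.66924421994138)) shift px -2 -1 0.954
collar (np.float64(179.7734483000247), np.float64(115.81259010326623)) shift px -2 -1 0.975
mug (0, 0, 0.999)
bottle (0, 0, 1.0)
mouse (0, 0, 1.0)
vb 289 325 65.64
par 319 306 89.12
ring rim 263 341 90.16
ring bore 255 352 72.28
floor 255 322 76.84
```

The probe is seated and upright to within 1 to 2 px, and the bystanders haven't moved. One last numeric check that all three parts are still in the tray.

```bash
python3 - <<'E'
from h import *
import pickle
s=cam("side");t=cam("top");s4=pickle.load(open("s4.pkl","rb"));s0=pickle.load(open("side0.pkl","rb"));t0=pickle.load(open("top0.pkl","rb"))
def loc(A,B,c,h,m=14):
    T=cv2.getRectSubPix(A,(h,h),c);r=cv2.matchTemplate(cv2.getRectSubPix(B,(h+2*m,h+2*m),c),T,cv2.TM_CCOEFF_NORMED);_,v,_,l=cv2.minMaxLoc(r);return l[0]-m,l[1]-m,round(v,3)
print("vb",loc(s4["frame"],s["frame"],proj(s,[.517,-.312,.03]),24),"par",loc(s4["frame"],s["frame"],proj(s,[.588,-.311,.03]),24))
# what changed in the top view tray area vs the empty start
d=cv2.absdiff(cv2.GaussianBlur(t["frame"],(0,0),1),cv2.GaussianBlur(t0["frame"],(0,0),1)).max(2)
m=np.zeros_like(d);m[182:264,342:396]=1
n,_,st,ce=cv2.connectedComponentsWithStats(((d>18)&(m>0)).astype(np.uint8))
for i in range(1,n):
    if st[i,4]>15: print(st[i,4],onz(t,*ce[i],.03).round(3))
E
```

```text
vb (0, 0, 0.998) par (0, 0, 0.999)
35 [ 0.592 -0.312  0.03 ]
73 [ 0.513 -0.294  0.03 ]
```

```bash
python3 - <<'E'
from h import *
import pickle
s=cam("side");s0=pickle.load(open("side0.pkl","rb"))
d=cv2.absdiff(cv2.GaussianBlur(s["frame"],(0,0),1),cv2.GaussianBlur(s0["frame"],(0,0),1)).max(2)
m=np.zeros_like(d);m[275:384,205:372]=1
n,_,st,ce=cv2.connectedComponentsWithStats(((d>10)&(m>0)).astype(np.uint8))
for i in range(1,n):
    if st[i,4]>15: print(st[i].tolist(),onz(s,*ce[i],.02).round(3))
E
```

```text
[304, 295, 32, 36, 666] [ 0.587 -0.315  0.02 ]
[270, 313, 36, 41, 728] [ 0.509 -0.319  0.02 ]
[238, 335, 31, 36, 723] [ 0.439 -0.316  0.02 ]
```

All three parts are in the tray, so I'm handing in.

```bash
python3 -c "
from h import *
print(manip.hand_in())"
```

```text
the job is handed in; nothing more can be done
None
```

The job is handed in: V-block, ring gauge and parallel are in the tray, the whole seam was traced in contact from dot to far end, the probe hangs seated in its stand, and the bystanders are unmoved; the hand-in gave no verdict.

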